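# Take the flat battery out of the wax-pen unit and put it on charge

### The job

The grey wax-pen power unit on the bench has a flat battery: squeeze the snap tab of its battery cover in towards the thumb ridge, lift the cover off without forcing it and lay it flat on the bench, outer side up. Then lift the battery pack out and stand it upright, contact end down and fully home, in the empty charger. Leave the other charger with its pack and everything else on the bench where it is.

Things in the scene. Friction and masses are not known exactly. Their poses are not given: they have to be found in the camera images.
- unit: Wax-pen power unit, fixed: grey box, 52 mm high, knob and dark display on top at its +x end. Origin on its underside; x along its length (-90 to +77 mm), y -44 to +44 mm, z up. The battery bay opens in the top from x -74 to +42, y -30 to +30 mm, floor at z 6 mm. A lip on the bay's -x edge catches the cover's tab, a lip on its +x edge holds down the cover's two tongues.
- cover_home (a point): Fixed point of the unit, 54 mm above its underside, where the centre of the cover's plate (point cover_mid) is while the cover is on.
- cover_mid (a point): Centre of the plate (126 x 74 x 4 mm) of the black battery cover (loose, 0.1 kg). x: along the cover to its tongue end, -x: to its snap tab, z: out of its outer side; mounted, the x axis is the unit's. Two side skirts under the plate end 26 mm below this point; on the bench the cover stands level on them. Mounted, the plate's top is 56 mm above the bench.
- cover_edge (a point): Middle of the cover's +x edge, underside of the plate; same axes. Two tongues below it reach 5 mm under the unit's lip and jam if the cover is pulled straight up. With the tab squeezed, swing the cover up about this edge by about 0.27 rad (tab end 30 mm up, the gripper turning with it), then draw it 15 mm or more towards -x while rising, then up.
- cover_grip (a point): Where to pinch the cover: 34 mm from the plate's centre towards the tab, 8 mm above the plate's top; same axes. The thumb ridge (34 mm in y, 8 in x, 15 high above the plate) has its far face 8 mm from here in +x. The tab's pad, 26 mm wide in y, 16 mm high, stands on the -x side: top of its outer face 25 mm from here at rest, about 8 squeezed. Straddle both from above, closing along x.
- cover_tab (a joint): Bend of the snap tab, rad: 0 at rest (caught under the lip), free of the lip above 0.22, stop at 0.42. Its spring pushes the pad back out with 5 to 7 N.
- pack_mid (a point): Centre of the black battery pack (loose, 0.18 kg, 94 x 44 x 28 mm). x: along it to the end with four brass contacts, y: across, z: out of the side with the pull rib. In the bay it lies rib up with 2 mm play, x along the unit's x, this point 20 mm above the bench. To stand it up, take it lying on the bench across its 44 mm, the gripper leaning about 45 degrees, away from the contact end.
- pack_rib (a point): Middle of the pack's pull rib, 21 mm from the pack's centre in z; same axes. The rib is 9 (x) x 34 (y) x 14 mm high and runs across the middle of the pack's top. In the bay only the rib can be gripped, closing along x, tips down to the pack's top (7 mm below this point); there the rib's top is 4 mm below the top of the unit.
- pack_foot (a point): Centre of the pack's contact end face, 47 mm from its centre in x.
- free_well (a point): Centre of the mouth of the empty charger's well, 40 mm above the bench; x, y along the charger's sides, z up. The charger is a fixed grey block 66 (x) x 50 (y) x 40 mm high. The well is 30 mm deep, 48 mm along x, 32 mm along y, chamfered 3 mm, for the pack standing contact end down, its 44 mm width along the charger's x (either way round).
- busy_well (a point): The same point of the other, identical charger, which holds the spare pack.
- spare_mid (a point): Centre of the spare pack, like the other one, standing in the other charger, top 104 mm above the bench. To be left alone.
- release_spray: Spray bottle 54 (x) x 118 (y) x 259 mm tall, fixed; origin on its underside.
- scrap_tin: Square red tin 67 x 68 x 188 mm tall with scrap in it, fixed; origin on its underside.
- casting_tree: Wax casting tree 138 (x) x 206 (y) x 169 mm tall, fixed; origin on its underside.
- mug: Spotted mug, 82 mm across, 114 mm (along y) with its handle, 91 mm tall, loose; origin on its underside. To be left alone.
- wax_block: Violet X-shaped wax block 66 (x) x 78 (y) x 24 mm, loose; origin at the centre of its underside. To be left alone.
- wax_lump: Lump of brown wax 49 x 43 x 36 mm, loose; origin at the centre of its underside. To be left alone.
- bench_vice: Small green bench vice, fixed, 160 (x, its screw and T-bar at -x) x 85 (y) x 121 mm tall; origin on its underside. The bench's far edge runs about from x 0.49, y 0.27 to x 0.65, y -0.32 (m), its left edge along y 0.28; on its right a sill with a window over it runs along y -0.39 (y -0.32 beyond x 0.7): keep a leaning wrist 60 mm off it.
- wax_rod: Brown wax rod 103 mm long (along its y), 12 mm thick, loose; origin at the centre of its underside. To be left alone.

How it is judged (in metres and radians):
On the way, in this order (a step that is already met when the one before it is completed fails the run):
1. the snap tab is squeezed in while the cover is still on (value of joint cover_tab above 0.22 rad and distance between cover_mid and cover_home below 0.008 m), for 0.1 s.
2. the cover is off the unit, the pack still in its bay (distance between cover_mid and cover_home above 0.06 m and z of pack_mid in the frame of unit below 0.03 m), for 0.1 s.
3. the pack is out of the bay (horizontal distance between pack_mid and unit above 0.08 m), for 0.1 s.
At the end, for the whole second after the job is handed in: The cover lies level on the bench, outer side up (0.1 rad; plate centre 20 to 32 mm up); the pack stands contact end down in the empty charger, its end at least 26 mm below the mouth of the 30 mm well and within 6 mm of its centre, pack centre within 9 mm of its axis; both at rest (angle between cover_mid's own z axis and vertical below 0.1 rad and height (world z) of cover_mid between 0.02 and 0.032 m and horizontal distance between pack_foot and free_well below 0.006 m and horizontal distance between pack_mid and free_well below 0.009 m and z of pack_foot in the frame of free_well below -0.026 m and linear speed of each of pack, cover below 0.02 m/s); the robot touches nothing.
It fails at once if the cover is forced against the unit with more than 80 N (contact force between cover and unit above 80 N).
It fails at once if the spare pack in the other charger is moved by more than 15 mm (distance of spare_mid from where it was at the start of the episode above 0.015 m).
It fails at once if the mug, wax block, wax lump or wax rod is moved by more than 30 mm (distance of any of mug, wax_block, wax_lump, wax_rod from where it was at the start of the episode above 0.03 m).
It also fails if it takes over 72 s, if anything falls off the work surface, if the arm or the gripper's body presses on something with over 40 N, if the wrist force passes 120 N, or if a joint passes its speed limit or range.

### The arm

A 6-joint arm with a two-finger parallel gripper is mounted at the origin on the work surface; the furniture and walls round the work are solid. World frame = base frame: x ahead of the robot, y to its left, z up, the work surface at z = 0. Lengths are in mm, angles in rad, forces in N, time in s.
With the tool pointing down it reaches from about 275 to 850 mm from the base axis. Payload 5.2 kg.
Tool frame: the origin (TCP) lies at the very end of the fingers, on their centre line; the grasp point (between the pads) lies 19 mm behind it; z points along the fingers, y is the direction in which the jaws open and shut (so a half turn about z gives the same grasp; the last joint's range is limited). The gripper opens to 85 mm and grips with 20 to 120 N. Pads are 22 mm wide; open, the fingers measure 114 mm over their backs; the gripper's body (76 mm by 85 mm) begins 54 mm behind the grasp point. The pads swing forward as they close: fully open they stand 13 mm farther back than shut.
Start: joints at [1.129, 0.259, 1.535, -0, 1.348, -0.203], TCP at [130.072, 534.403, 231.31] pointing down, gripper open.
Joint ranges: [-3.14, 3.14], [-0.91, 2.08], [0.19, 2.58], [-1.22, 4.36], [0.22, 2.71], [-3.12, 3.12]. Speed limits (rad/s): [2.57, 2.57, 3.14, 3.14, 3.14, 3.14].

### API

Orientations are given as a unit quaternion [w, x, y, z].
In Python, from bench import read_state, get_image, camera_info, finish_job gives the robot as it stands. The module is installed in compiled form; this text tells all that it offers.
- The arm moves only by the tool send_rows, never from a script. Its argument "steps" is text: rows parted by semicolons, each of 7 numbers parted by spaces: the shift along the tool's x, y, z normalised to -1 to 1, where 1 is 100 mm, then the turn, a rotation vector about the tool's x, y, z normalised to -1 to 1, where 1 is 2 rad, then the opening, from -1 (shut) to 1 (fully open), so that 0 is half open. A call has 1 to 12 rows; each row shifts and turns the commanded pose from where the row before left it, along the tool's axes as they then stand; what a row does not reach is not made up. A row lasts 1/12 s, in which the tool goes at most 41.7 mm and 7.16 degrees, less where a joint would pass 70% of its speed; a pose out of reach is approached as far as the arm can. A call with a number of a shift or a turn outside -1 to 1 is refused whole. A call with a gripper value outside its range is refused whole. The fingers move at their own pace and stop on an object; "force" is the grip in N (left out, the last holds). Time passes only in rows, so rows that do not move let the fingers close. It gives the time, the measured TCP pose, the force and the opening at its end, in the units of the state.
- read_state(): the state, without advancing time (a new reading comes with each control period).
- get_image(name): name is "side" or "top" or "wrist"; returns the picture (400x640x3 uint8, red, green, blue); there is no depth.
- camera_info(name): a dict with "fx", "fy", "cx", "cy" (pixels), "xyz" and "attitude" of the camera in the world; the wrist camera has in their place "mount" (4x4, takes a point from camera to tool coordinates, whose origin is the TCP and whose axes are the flange's). Camera axes: x right, y up, looking along -z (the intrinsics and any distortion apply to the point x, -y, -z); pixel columns grow to the right and rows downward; lengths in mm; the calibration is good to about 2 mm. A picture is of the moment at which its call begins: read the wrist's pose just before it. camera_info takes no time and is no camera call.
- finish_job(): hands the job in, once; it reports no verdict.
The state is a dict: "time_s": time; "qpos": joint angles; "joint_vel": joint speeds; "joint_torque": joint torques, N m; "eef_pos": TCP position; "ee_rot": TCP orientation; "force": force on the tool from outside, world axes, zero at the start; "wrist_torque": the same for the moment, N m; "width": finger opening in mm.
Only numpy, scipy, OpenCV 4.12 (cv2) and the standard library are available. Lean on these libraries where they do the work, as an engineer would, in place of code of your own. Each camera call takes 0.05 s, during which the arm holds its last target.

## Working session

There is one attempt and no reset: what is moved stays moved. The work goes in short steps, Python scripts to look and compute and a tool call to move; the robot and the scene stay as the last step left them, time stands still between calls to the robot, and variables do not carry over. Pictures are saved under pics/ and viewed, and the job is handed in when it is done.

Besides the shell and the picture viewer there is one more tool, called after ">>>" as name(argument=value, ...) on one line, values as JSON. send_rows: Moves the arm, as the interface text tells. Scaled input: -1 to 1 covers 100 mm each way for a shift and 2 rad each way for a turn. Its arguments: {"type":"object","properties":{"steps":{"type":"string"},"force":{"type":"number"}},"required":["steps"]}

```bash
ls; mkdir -p pics
python3 - <<'E'
from bench import *
import cv2
print(read_state())
for n in ("side","top","wrist"):
    print(n,camera_info(n))
for n in ("side","top","wrist"):
    cv2.imwrite(f"pics/{n}0.png",get_image(n)[:,:,::-1])
E
```

```text
pics
{'time_s': 0.0, 'qpos': array([ 1.12919196e+00,  2.59337389e-01,  1.53609817e+00,  3.08125243e-05,
        1.34802426e+00, -2.02807729e-01]), 'joint_vel': array([ 0.00101822, -0.00069596,  0.00191753,  0.00052806,  0.00032397,
       -0.00051001]), 'joint_torque': array([-7.50678282e-04, -4.46045208e+01, -2.90566224e+01, -4.39744490e-04,
        1.20662159e-02, -9.98408609e-06]), 'eef_pos': array([129.82825221, 533.90077282, 230.47167714]), 'ee_rot': array([-3.09877599e-04,  1.19118171e-01,  9.92879645e-01, -8.80783171e-04]), 'force': array([-0.03895565,  0.13754866, -0.09609074]), 'wrist_torque': array([ 0.01013357,  0.030585  , -0.03168833]), 'width': 85.52462441296444}
side {'fx': 463.41702564022944, 'fy': 463.41702564022944, 'cx': 315.4418428529579, 'cy': 203.00458162744542, 'xyz': array([ 512.78810324,  480.5151858 , 1053.78945706]), 'attitude': array([0.12764482, 0.02933851, 0.25565761, 0.9578545 ])}
top {'fx': 504.67698438700523, 'fy': 504.67698438700523, 'cx': 319.6459159582247, 'cy': 195.60750793788077, 'xyz': array([  92.21379934,  -87.5773009 , 1473.63344216]), 'attitude': array([ 0.73157612,  0.07764342, -0.06990214, -0.67370733])}
wrist {'fx': 357.36494756569556, 'fy': 357.36494756569556, 'cx': 317.7785420560822, 'cy': 200.05974349900552, 'mount': array([[-9.55452373e-04,  9.62963492e-01,  2.69630118e-01,
         6.97521323e+01],
       [ 9.99999190e-01,  6.93306587e-04,  1.06747225e-03,
        -3.65352917e-01],
       [ 8.41000464e-04,  2.69630919e-01, -9.62963374e-01,
        -1.43243316e+02],
       [ 0.00000000e+00,  0.00000000e+00,  0.00000000e+00,
         1.00000000e+00]])}
```

View pics/side0.png

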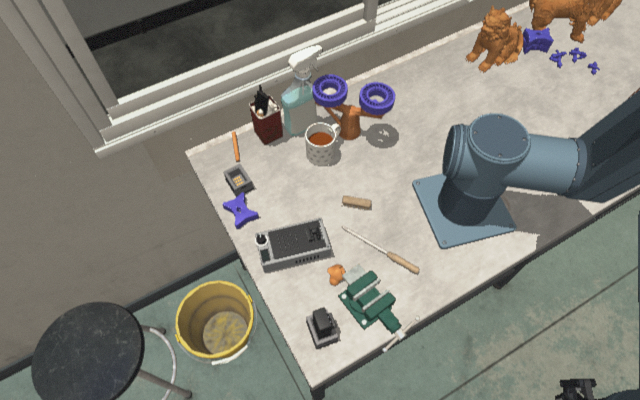

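View pics/top0.png

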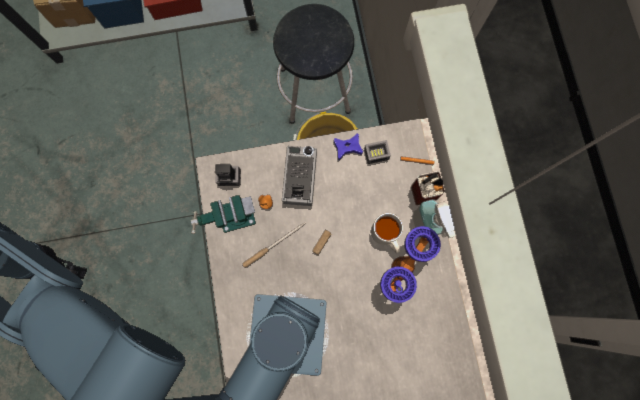

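View pics/wrist0.png

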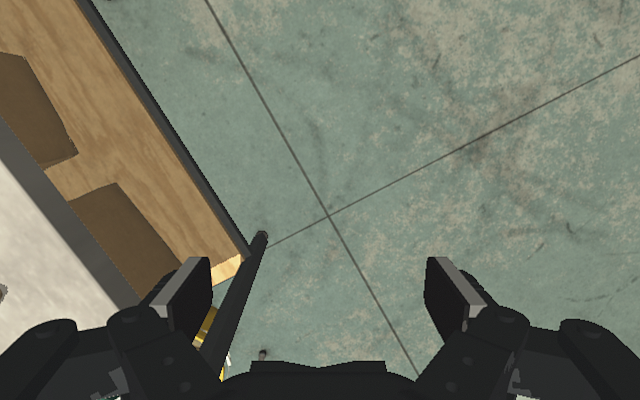

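The top view shows the unit at about (299,177) with its knob end up. The empty charger is near (376,152), the busy one near (227,175), and the vice is at (232,213).

```bash
cat > h.py <<'E'
import numpy as np, cv2
from bench import *
from scipy.spatial.transform import Rotation as R
def q(w): return R.from_quat([w[1],w[2],w[3],w[0]])
def cam(n):
    c=camera_info(n)
    if n=="wrist":
        s=read_state(); T=np.eye(4); T[:3,:3]=q(s['ee_rot']).as_matrix(); T[:3,3]=s['eef_pos']
        M=T@c['mount']; return c,M[:3,:3],M[:3,3]
    return c,q(c['attitude']).as_matrix(),c['xyz']
def ray(C,u,v):
    c,Rm,t=C; d=Rm@np.array([(u-c['cx'])/c['fx'],-(v-c['cy'])/c['fy'],-1]); return t,d
def onz(C,u,v,z):
    t,d=ray(C,u,v); return t+d*(z-t[2])/d[2]
def proj(C,p):
    c,Rm,t=C; x=Rm.T@(np.array(p)-t); return np.array([c['cx']-c['fx']*x[0]/x[2], c['cy']+c['fy']*x[1]/x[2]])
def crop(im,x0,y0,x1,y1,f,name):
    cv2.imwrite(name,cv2.resize(im[y0:y1,x0:x1,::-1],None,fx=f,fy=f,interpolation=cv2.INTER_CUBIC))
E
python3 - <<'E'
import numpy as np,cv2
from h import *
T=cv2.imread("pics/top0.png")[:,:,::-1]; S=cv2.imread("pics/side0.png")[:,:,::-1]
crop(T,200,125,460,225,3,"pics/tz.png"); crop(S,210,120,390,350,2.6,"pics/sz.png")
Ct,Cs=cam("top"),cam("side")
for n,u,v,z in (("unit",299,177,52),("free",376,152,40),("busy",227,172,70),("vice",232,213,60),("mug",388,228,80),("rod",417,160,6),("wb",347,147,12),("lump",265,202,15)): print(n,onz(Ct,u,v,z).round())
for n,u,v,z in (("unit",294,244,52),("free",237,180,40),("busy",321,325,70)): print(n,onz(Cs,u,v,z).round())
E
```

```text
unit [443.   5.  52.]
free [ 541. -214.   40.]
busy [436. 211.  70.]
vice [320. 185.  60.]
mug [ 311. -257.   80.]
rod [ 536. -342.    6.]
wb [ 558. -129.   12.]
lump [368. 100.  15.]
unit [451.  18.  52.]
free [ 550. -204.   40.]
busy [441. 225.  70.]
```

View pics/tz.png

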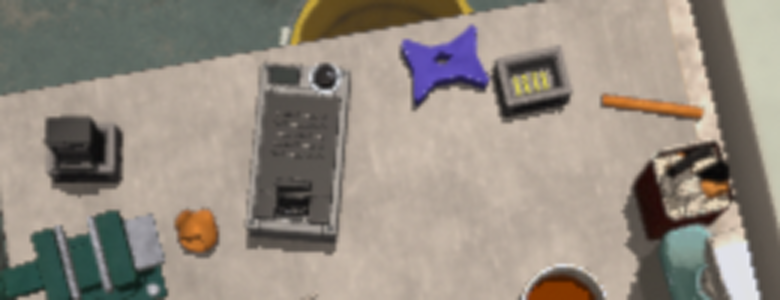

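View pics/sz.png

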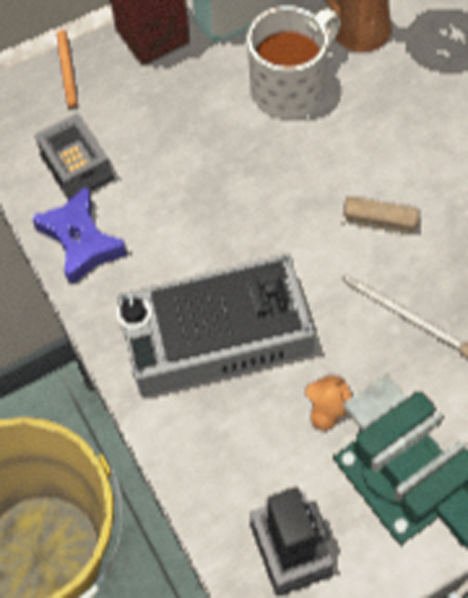

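>>> send_rows(steps="-0.28 -0.29 -0.06 0 0 0 1;-0.28 -0.29 -0.06 0 0 0 1;-0.28 -0.29 -0.06 0 0 0 1;-0.28 -0.29 -0.06 0 0 0 1;-0.28 -0.29 -0.06 0 0 0 1;-0.28 -0.29 -0.06 0 0 0 1;-0.28 -0.29 -0.06 0 0 0 1;-0.28 -0.29 -0.06 0 0 0 1;-0.28 -0.29 -0.06 0 0 0 1;-0.28 -0.29 -0.06 0 0 0 1;-0.28 -0.29 -0.06 0 0 0 1;-0.28 -0.29 -0.06 0 0 0 1")

```text
time_s: 1.15
eef_pos: [374.5, 114.9, 303.7]
ee_rot: [0.0, 0.119, 0.993, 0.0]
force: [0.2, 0.4, 0.3]
width: 85.5
```

>>> send_rows(steps="-0.28 -0.29 -0.06 0 0 0.06 1;-0.28 -0.29 -0.06 0 0 0.06 1;-0.28 -0.29 -0.06 0 0 0.06 1;0 0 0 0 0 0.06 1;0 0 0 0 0 0.06 1;0 0 0 0 0 0.06 1;0 0 0 0 0 0.06 1;0 0 0 0 0 0.06 1;0 0 0 0 0 0.06 1;0 0 0 0 0 0.06 1;0 0 0 0 0 0.06 1;0 0 0 0 0 0 1")

```text
time_s: 2.15
eef_pos: [421.9, 6.4, 321.1]
ee_rot: [-0.0, 0.704, 0.71, -0.0]
force: [-0.5, 0.1, 0.1]
width: 85.5
```

Run:
```python
from h import *
s=read_state();print(s['time_s'],s['eef_pos'],s['qpos'].round(3));print(q(s['ee_rot']).as_matrix().round(3))
C=cam("wrist");np.savez("w1.npz",R=C[1],t=C[2])
im=get_image("wrist");cv2.imwrite("pics/w1.png",im[:,:,::-1])
```

```text
2.15 [421.8883134    6.42824468 321.08420493] [-0.251 -0.028  1.647  0.     1.523 -0.258]
[[-0.008  1.    -0.001]
 [ 1.     0.008  0.   ]
 [ 0.    -0.001 -1.   ]]
```

View pics/w1.png

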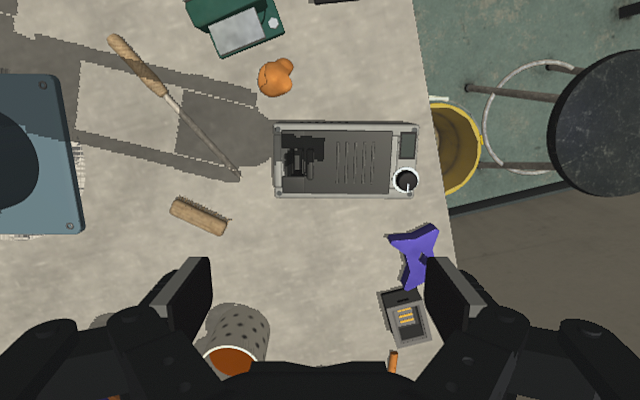

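Here image right is world +x and image up is +y. The unit spans about (273,121)–(418,198), with its tab end on the left and knob at (405,180). The empty charger is at about (405,317), partly behind a finger. The lump is at (276,77).

Run:
```python
from h import *
im=cv2.imread("pics/w1.png")[:,:,::-1]
crop(im,260,110,430,210,4.6,"pics/w1z.png"); crop(im,340,210,470,390,3.3,"pics/w1c.png")
```

```text
(no output)
```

View pics/w1z.png

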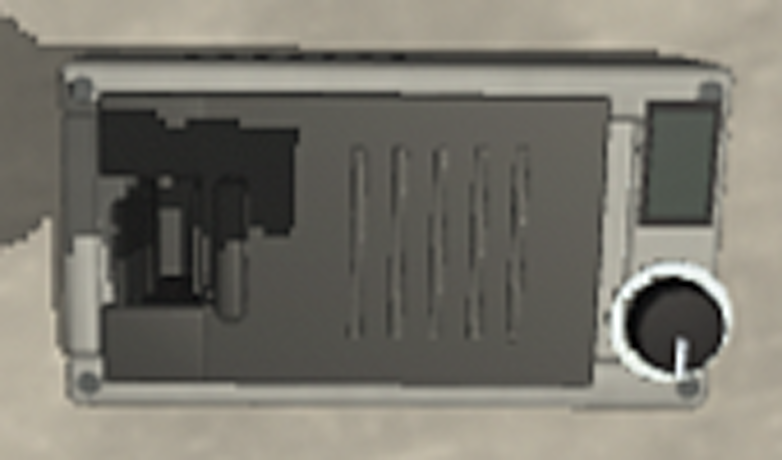

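View pics/w1c.png

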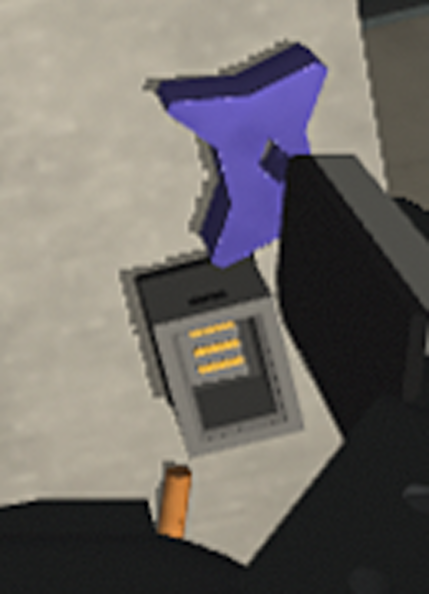

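Run:
```python
from h import *
d=np.load("w1.npz");C=(camera_info("wrist"),d['R'],d['t'])
f=4.6
def P(pts,z,o=(260,110),f=4.6): return np.array([onz(C,o[0]+(u+.5)/f-.5,o[1]+(v+.5)/f-.5,z)[:2] for u,v in pts])
def rep(n,p):
    print(n,"c",p.mean(0).round(1),"sides",[ (np.linalg.norm(p[(i+1)%4]-p[i]).round(1), np.degrees(np.arctan2(*(p[(i+1)%4]-p[i])[::-1])).round(1)) for i in range(4)])
rep("cover",P([(97,95),(609,98),(592,385),(104,382)],56))
rep("unit",P([(65,65),(733,72),(705,405),(68,402)],52))
# charger
rep("charger40",P([(157,322),(270,297),(303,428),(190,455)],40,(340,210),3.3))
rep("well",P([(175,335),(260,315),(287,412),(198,432)],40,(340,210),3.3))
```

```text
cover c [440.8   5.1] sides [(np.float64(125.3), np.float64(0.1)), (np.float64(72.6), np.float64(-89.8)), (np.float64(125.2), np.float64(-180.0)), (np.float64(72.5), np.float64(90.2))]
unit c [451.7   5.2] sides [(np.float64(164.3), np.float64(-0.2)), (np.float64(84.9), np.float64(-90.1)), (np.float64(165.6), np.float64(-179.9)), (np.float64(85.9), np.float64(89.0))]
charger40 c [ 546.6 -219.2] sides [(np.float64(46.6), np.float64(14.7)), (np.float64(64.7), np.float64(-72.8)), (np.float64(48.5), np.float64(-163.6)), (np.float64(66.1), np.float64(105.6))]
well c [ 546.5 -218. ] sides [(np.float64(35.3), np.float64(15.6)), (np.float64(48.2), np.float64(-71.8)), (np.float64(37.9), np.float64(-164.6)), (np.float64(48.0), np.float64(105.2))]
```

```bash
cat >> h.py <<'E'
from scipy.linalg import logm,expm
def Tm(Rm,p): T=np.eye(4);T[:3,:3]=Rm;T[:3,3]=p;return T
def now(): s=read_state(); return Tm(q(s['ee_rot']).as_matrix(),s['eef_pos'])
def tool(psi,lean=0.):
    """psi: world azimuth (deg) of tool x when down; lean(deg): fingers tip towards +x azimuth (body leans away)"""
    a=np.radians(psi); X=np.array([np.cos(a),np.sin(a),0]);Z=np.array([0,0,-1.]);Y=np.cross(Z,X)
    B=np.stack([X,Y,Z],1)
    return B@R.from_euler('y',lean,degrees=True).as_matrix()
def plan(T0,T1,N=None,vmax=38,wmax=6.8):
    D=np.linalg.inv(T0)@T1
    if N is None:
        a=np.degrees(R.from_matrix(D[:3,:3]).magnitude()); N=int(max(np.ceil(np.linalg.norm(D[:3,3])/vmax),np.ceil(a/wmax),1))
    L=np.real(logm(D))/N; E=expm(L)
    r=np.r_[E[:3,3]/100,R.from_matrix(E[:3,:3]).as_rotvec()/2]
    print("N",N,"row"," ".join(f"{x:.4f}" for x in r)); return N,r
E
python3 - <<'E'
from h import *
Ct=cam("top")
for n,u,v,z in (("tin",430,187,188),("tinside",416,187,188),("handle mug",398,245,60),("stick",322,242,8),("spray",435,215,200)): print(n,onz(Ct,u,v,z).round())
T0=now(); print(T0[:3,3])
plan(T0,Tm(tool(90),[407,5.1,110]))
plan(Tm(tool(90),[407,5.1,110]),Tm(tool(90),[407,5.1,59]))
E
```

```text
tin [ 411. -347.  188.]
tinside [ 408. -311.  188.]
handle mug [ 268. -290.   60.]
stick [265. -77.   8.]
spray [ 335. -361.  200.]
[421.90286531   6.41701599 321.12518344]
N 6 row -0.0020 -0.0248 0.3519 -0.0000 -0.0000 0.0012
N 2 row 0.0000 0.0000 0.2550 0.0000 0.0000 0.0000
```

>>> send_rows(steps="0 -0.025 0.35 0 0 0.001 0.5;0 -0.025 0.35 0 0 0.001 0.5;0 -0.025 0.35 0 0 0.001 0.5;0 -0.025 0.35 0 0 0.001 0.5;0 -0.025 0.35 0 0 0.001 0.5;-0.01 -0.025 0.35 0 0 0.001 0.5;0 0 0 0 0 0 0.5", force=25)

```text
time_s: 2.78
eef_pos: [401.9, 6.5, 106.1]
ee_rot: [-0.005, 0.706, 0.708, -0.003]
force: [-1.5, 0.1, -0.4]
width: 63.9
```

Run:
```python
from h import *
print(now().round(3),read_state()['width'])
C=cam("wrist");im=get_image("wrist");cv2.imwrite("pics/w2.png",im[:,:,::-1])
for p in ([407,5,56],[407+8,5,71],[378,42,56],[378,-32,56]): print(proj(C,p).round())
```

```text
[[-4.00000e-03  1.00000e+00 -1.20000e-02  4.01862e+02]
 [ 1.00000e+00  4.00000e-03  3.00000e-03  6.49200e+00]
 [ 3.00000e-03 -1.20000e-02 -1.00000e+00  1.06102e+02]
 [ 0.00000e+00  0.00000e+00  0.00000e+00  1.00000e+00]] 63.8808852261425
[330. 226.]
[346. 236.]
[278. 162.]
[282. 284.]
```

View pics/w2.png

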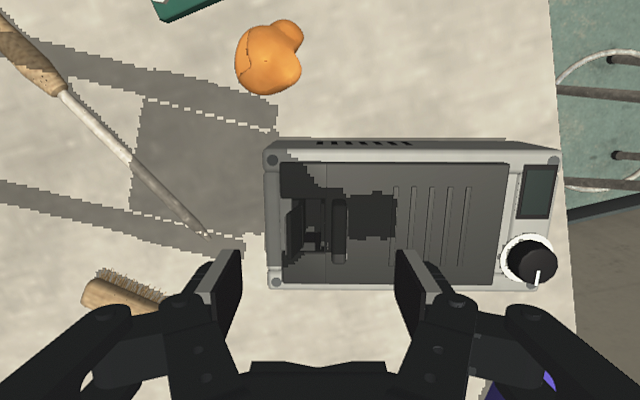

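Run:
```python
from h import *
print(now().round(3))
```

```text
[[-3.00000e-03  1.00000e+00 -8.00000e-03  4.04108e+02]
 [ 1.00000e+00  3.00000e-03  2.00000e-03  6.00000e+00]
 [ 2.00000e-03 -8.00000e-03 -1.00000e+00  1.09014e+02]
 [ 0.00000e+00  0.00000e+00  0.00000e+00  1.00000e+00]]
```

>>> send_rows(steps="0 0 0.1 0 0 0 0.5;0 0 0.1 0 0 0 0.5;0 0 0 0 0 0 0.5")

```text
time_s: 3.08
eef_pos: [408.0, 5.1, 92.3]
ee_rot: [0.0, 0.706, 0.708, 0.0]
force: [-0.5, -0.4, -0.4]
width: 64.1
```

Run:
```python
from h import *
print(now().round(3))
C=cam("wrist");im=get_image("wrist");cv2.imwrite("pics/w3.png",im[:,:,::-1])
for p in ([407,5,56],[415,22,71],[415,-12,71],[378,42,56],[378,-32,56]): print(proj(C,p).round())
crop(im,200,100,520,350,2.4,"pics/w3z.png")
```

```text
[[-2.0000e-03  1.0000e+00  1.0000e-03  4.0799e+02]
 [ 1.0000e+00  2.0000e-03 -0.0000e+00  5.0950e+00]
 [-0.0000e+00  1.0000e-03 -1.0000e+00  9.2257e+01]
 [ 0.0000e+00  0.0000e+00  0.0000e+00  1.0000e+00]]
[319. 232.]
[336. 210.]
[335. 274.]
[262. 164.]
[267. 294.]
```

View pics/w3z.png

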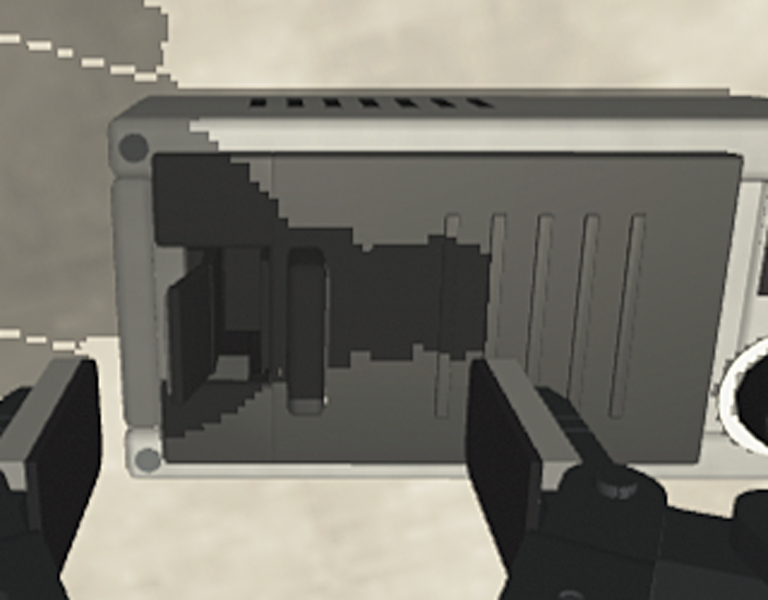

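>>> send_rows(steps="0.005 -0.005 0.1 0 0 0 0.5;0.005 -0.005 0.1 0 0 0 0.5;0 0 0.08 0 0 0 0.5;0 0 0.04 0 0 0 0.5;0 0 0 0 0 0 0.5;0 0 0 0 0 0 0.5")

```text
time_s: 3.63
eef_pos: [406.5, 6.1, 59.8]
ee_rot: [0.0, 0.707, 0.707, 0.0]
force: [-0.3, -0.6, 0.6]
width: 64.4
```

Now I'll close slowly.

>>> send_rows(steps="0 0 0 0 0 0 0.2;0 0 0 0 0 0 0.1;0 0 0 0 0 0 0;0 0 0 0 0 0 -0.2;0 0 0 0 0 0 -0.4;0 0 0 0 0 0 -0.6;0 0 0 0 0 0 -0.8;0 0 0 0 0 0 -1;0 0 0 0 0 0 -1;0 0 0 0 0 0 -1", force=30)

```text
time_s: 4.47
eef_pos: [408.0, 5.8, 60.0]
ee_rot: [0.002, 0.707, 0.707, 0.001]
force: [5.2, 0.6, 6.0]
width: 14.5
```

Run:
```python
from h import *
s=read_state();print(now().round(3),s['width'],s['force'])
C=cam("wrist");im=get_image("wrist");cv2.imwrite("pics/w4.png",im[:,:,::-1])
crop(im,150,80,550,380,2,"pics/w4z.png")
```

```text
[[ 0.00000e+00  1.00000e+00  4.00000e-03  4.07953e+02]
 [ 1.00000e+00 -0.00000e+00 -1.00000e-03  5.85000e+00]
 [-1.00000e-03  4.00000e-03 -1.00000e+00  6.00420e+01]
 [ 0.00000e+00  0.00000e+00  0.00000e+00  1.00000e+00]] 14.497544671560211 [5.24745863 0.62036821 5.99073282]
```

View pics/w4z.png

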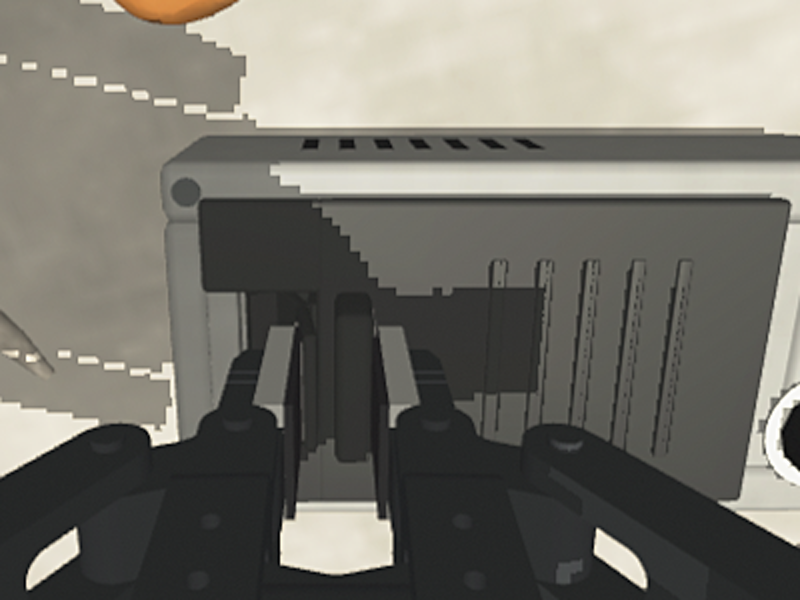

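The jaws straddle the tab and ridge at a width of 14.5 mm, so the tab is squeezed. Next is the swing.

Run:
```python
from h import *
T0=Tm(tool(90),[407.5,6,60]); c=np.array([504.5,6,52])
G=Tm(R.from_rotvec([0,0.28,0]).as_matrix(),[0,0,0]); A=Tm(np.eye(3),c)
T1=A@G@np.linalg.inv(A)@T0
print(T1.round(3)); plan(T0,T1,N=10)
# draw back -x 24, up 20, in world -> tool axes
for d in ([-24,0,16],[0,0,60]): print(T1[:3,:3].T@np.array(d))
```

```text
[[ 0.00000e+00  9.61000e-01 -2.76000e-01  4.13488e+02]
 [ 1.00000e+00 -0.00000e+00  0.00000e+00  6.00000e+00]
 [-0.00000e+00 -2.76000e-01 -9.61000e-01  8.64950e+01]
 [ 0.00000e+00  0.00000e+00  0.00000e+00  1.00000e+00]]
N 10 row 0.0000 0.0026 -0.0271 0.0140 -0.0000 0.0000
[-1.68309461e-15 -2.74870209e+01 -8.74435145e+00]
[-1.01531418e-15 -1.65813389e+01 -5.76633263e+01]
```

>>> send_rows(steps="0 0.003 -0.027 0.014 0 0 -1;0 0.003 -0.027 0.014 0 0 -1;0 0.002 -0.027 0.014 0 0 -1;0 0.003 -0.027 0.014 0 0 -1;0 0.002 -0.027 0.014 0 0 -1;0 0.003 -0.027 0.014 0 0 -1;0 0.002 -0.027 0.014 0 0 -1;0 0.003 -0.027 0.014 0 0 -1;0 0.002 -0.027 0.014 0 0 -1;0 0.003 -0.028 0.014 0 0 -1;0 0 0 0 0 0 -1")

```text
time_s: 5.43
eef_pos: [410.2, 6.5, 84.9]
ee_rot: [-0.101, 0.7, 0.7, -0.101]
force: [-2.4, 0.0, -1.8]
width: 13.8
```

Run:
```python
from h import *
s=read_state();print(now().round(3),s['width'],s['force'])
im=get_image("wrist");cv2.imwrite("pics/w5.png",im[:,:,::-1])
crop(im,150,80,550,380,2,"pics/w5z.png")
```

```text
[[-0.00000e+00  9.59000e-01 -2.83000e-01  4.10194e+02]
 [ 1.00000e+00  0.00000e+00  1.00000e-03  6.54500e+00]
 [ 1.00000e-03 -2.83000e-01 -9.59000e-01  8.49150e+01]
 [ 0.00000e+00  0.00000e+00  0.00000e+00  1.00000e+00]] 13.815034724413863 [-2.37963258  0.02078405 -1.84369947]
```

View pics/w5z.png

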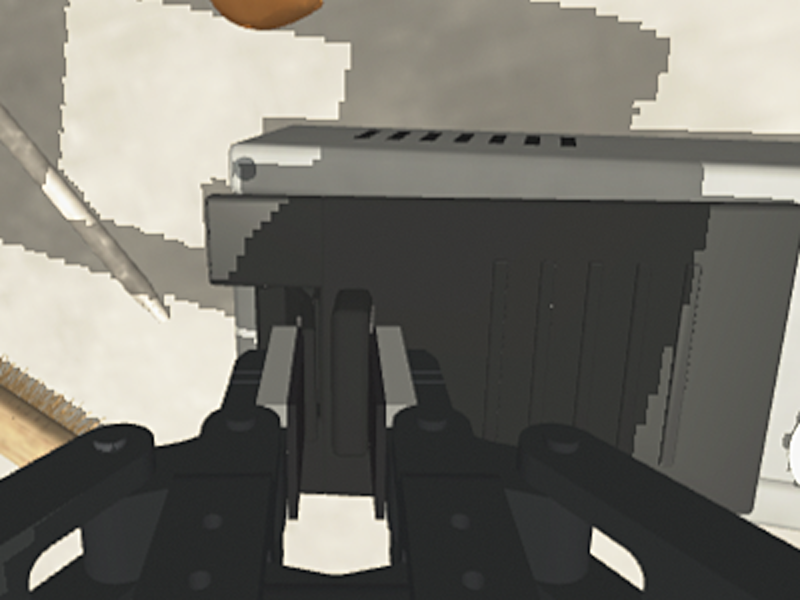

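The cover has swung up with the gripper at low force. Next I'll draw it back while rising.

>>> send_rows(steps="0 -0.04 -0.012 0 0 0 -1;0 -0.045 -0.012 0 0 0 -1;0 -0.045 -0.015 0 0 0 -1;0 -0.045 -0.02 0 0 0 -1;0 -0.05 -0.03 0 0 0 -1;0 -0.05 -0.04 0 0 0 -1;0 -0.04 -0.1 0 0 0 -1;0 -0.05 -0.15 0 0 0 -1;0 -0.05 -0.2 0 0 0 -1;0 -0.05 -0.2 0 0 0 -1;0 0 0 0 0 0 -1")

```text
time_s: 6.4
eef_pos: [390.9, 5.8, 177.2]
ee_rot: [-0.096, 0.701, 0.7, -0.097]
force: [0.5, 0.2, -0.8]
width: 13.6
```

Run:
```python
from h import *
s=read_state();print(now().round(3),s['width'],s['force'])
im=get_image("wrist");cv2.imwrite("pics/w6.png",im[:,:,::-1])
crop(im,150,80,550,380,2,"pics/w6z.png")
T0=now();T1=Tm(tool(90),[387,6,190]);T2=Tm(tool(0),[445,-188,190]);T3=Tm(tool(0),[445,-188,50])
plan(T0,T1);plan(T1,T2);plan(T2,T3)
```

```text
[[-0.00000e+00  9.63000e-01 -2.70000e-01  3.90908e+02]
 [ 1.00000e+00 -0.00000e+00 -2.00000e-03  5.80200e+00]
 [-2.00000e-03 -2.70000e-01 -9.63000e-01  1.77151e+02]
 [ 0.00000e+00  0.00000e+00  0.00000e+00  1.00000e+00]] 13.633820798140325 [ 0.49328686  0.24215212 -0.80817168]
N 3 row 0.0001 -0.0193 -0.0460 -0.0458 0.0002 -0.0000
N 14 row -0.0841 0.1368 0.0000 0.0000 0.0000 0.0561
N 4 row 0.0000 0.0000 0.3500 0.0000 0.0000 0.0000
```

View pics/w6z.png

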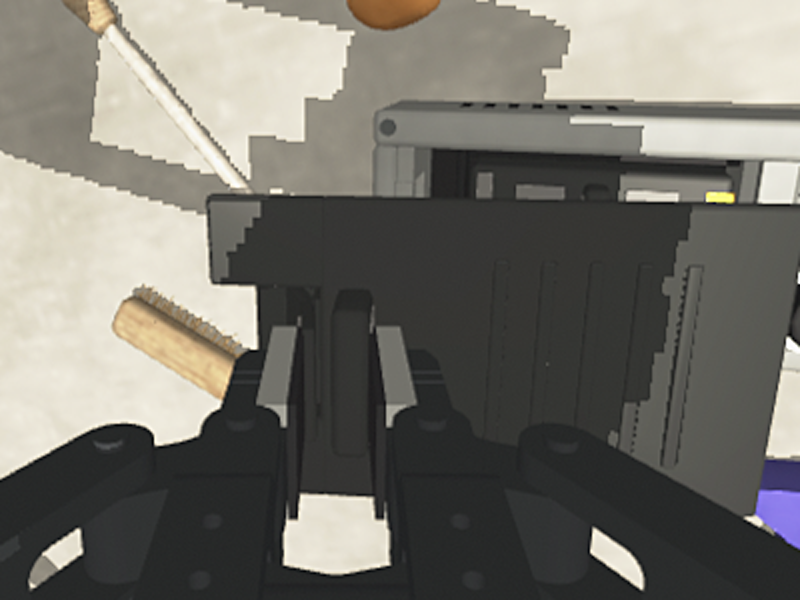

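The cover is off and the pack is visible in the bay. Now I'll level the cover and carry it to the right.

>>> send_rows(steps="0 -0.02 -0.046 -0.045 0 0 -1;0 -0.02 -0.046 -0.046 0 0 -1;0 -0.02 -0.046 -0.046 0 0 -1;-0.084 0.137 0 0 0 0.056 -1;-0.084 0.137 0 0 0 0.056 -1;-0.084 0.137 0 0 0 0.056 -1;-0.084 0.137 0 0 0 0.056 -1;-0.084 0.137 0 0 0 0.056 -1;-0.084 0.137 0 0 0 0.056 -1;-0.084 0.137 0 0 0 0.056 -1;-0.084 0.137 0 0 0 0.056 -1;-0.084 0.137 0 0 0 0.056 -1")

```text
time_s: 7.45
eef_pos: [460.3, -110.6, 186.5]
ee_rot: [-0.002, 0.961, 0.275, -0.004]
force: [0.2, 1.0, -1.1]
width: 12.9
```

>>> send_rows(steps="-0.084 0.137 0 0 0 0.056 -1;-0.084 0.137 0 0 0 0.056 -1;-0.084 0.137 0 0 0 0.056 -1;-0.084 0.137 0 0 0 0.056 -1;-0.084 0.137 0 0 0 0.056 -1;0 0 0 0 0 0 -1;0 0 0 0 0 0 -1")

```text
time_s: 8.03
eef_pos: [443.3, -187.8, 186.8]
ee_rot: [-0.001, 1.0, 0.001, -0.004]
force: [-0.3, 0.2, -1.8]
width: 13.2
```

Run:
```python
from h import *
s=read_state();print(now().round(3),s['width'],s['force'])
im=get_image("wrist");cv2.imwrite("pics/w7.png",im[:,:,::-1])
plan(now(),Tm(tool(0),[445,-188,60]))
```

```text
[[ 1.00000e+00  3.00000e-03 -7.00000e-03  4.43277e+02]
 [ 3.00000e-03 -1.00000e+00  1.00000e-03 -1.87825e+02]
 [-7.00000e-03 -1.00000e-03 -1.00000e+00  1.86834e+02]
 [ 0.00000e+00  0.00000e+00  0.00000e+00  1.00000e+00]] 13.175914829096653 [-0.26637275  0.19834558 -1.76498152]
N 4 row 0.0049 0.0020 0.3175 -0.0002 0.0009 0.0005
```

View pics/w7.png

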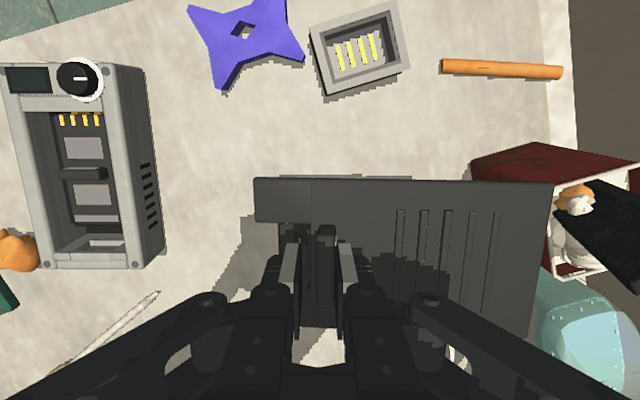

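The view shows the cover level in the jaws, with clear bench beneath it. The empty charger is at (360,47), the pack is in its bay at (85,165), and the tin is at (555,190).

>>> send_rows(steps="0.005 0.002 0.3 0 0.001 0 -1;0.005 0.002 0.3 0 0.001 0 -1;0.005 0.002 0.3 0 0.001 0 -1;0.005 0.002 0.3 0 0.001 0 -1;0 0 0.15 0 0 0 -1;0 0 0.08 0 0 0 -1;0 0 0.04 0 0 0 -1;0 0 0 0 0 0 -1;0 0 0 0 0 0 -1")

```text
time_s: 8.83
eef_pos: [446.6, -188.8, 41.6]
ee_rot: [0.0, 1.0, 0.002, 0.002]
force: [0.5, 0.7, -1.1]
width: 13.4
```

Run:
```python
from h import *
s=read_state();print(now().round(3),s['width'],s['force'])
```

```text
[[ 1.00000e+00  4.00000e-03  3.00000e-03  4.46616e+02]
 [ 4.00000e-03 -1.00000e+00 -1.00000e-03 -1.88774e+02]
 [ 3.00000e-03  1.00000e-03 -1.00000e+00  4.16240e+01]
 [ 0.00000e+00  0.00000e+00  0.00000e+00  1.00000e+00]] 13.410516616752092 [ 0.48637671  0.72733888 -1.14131815]
```

>>> send_rows(steps="0 0 0.03 0 0 0 -1;0 0 0.02 0 0 0 -1;0 0 0.02 0 0 0 -1;0 0 0.01 0 0 0 -1;0 0 0 0 0 0 -1")

```text
time_s: 9.25
eef_pos: [446.8, -189.7, 34.8]
ee_rot: [0.001, 1.0, 0.002, 0.002]
force: [-2.9, 0.8, 15.6]
width: 13.4
```

It is on the bench (15.6 N upward), so I'll open and rise.

>>> send_rows(steps="0 0 -0.02 0 0 0 -0.7;0 0 0 0 0 0 -0.4;0 0 0 0 0 0 -0.1;0 0 0 0 0 0 0.2;0 0 0 0 0 0 0.4;0 0 -0.05 0 0 0 0.5;0 0 -0.2 0 0 0 0.5;0 0 -0.4 0 0 0 0.5;0 0 -0.4 0 0 0 0.5;0 0 -0.4 0 0 0 0.5;0 0 -0.4 0 0 0 0.5;0 0 0 0 0 0 0.5")

```text
time_s: 10.25
eef_pos: [449.1, -191.1, 228.3]
ee_rot: [0.004, 1.0, 0.002, 0.007]
force: [1.4, -0.6, 0.4]
width: 63.7
```

Run:
```python
from h import *
s=read_state();T=now();print(T.round(3),s['width'],s['force'])
C=cam("wrist");np.savez("w8.npz",R=C[1],t=C[2])
im=get_image("wrist");cv2.imwrite("pics/w8.png",im[:,:,::-1])
```

```text
[[ 1.00000e+00  3.00000e-03  1.40000e-02  4.49058e+02]
 [ 3.00000e-03 -1.00000e+00 -9.00000e-03 -1.91075e+02]
 [ 1.40000e-02  9.00000e-03 -1.00000e+00  2.28289e+02]
 [ 0.00000e+00  0.00000e+00  0.00000e+00  1.00000e+00]] 63.734915089320474 [ 1.44104681 -0.59286104  0.41889766]
```

View pics/w8.png

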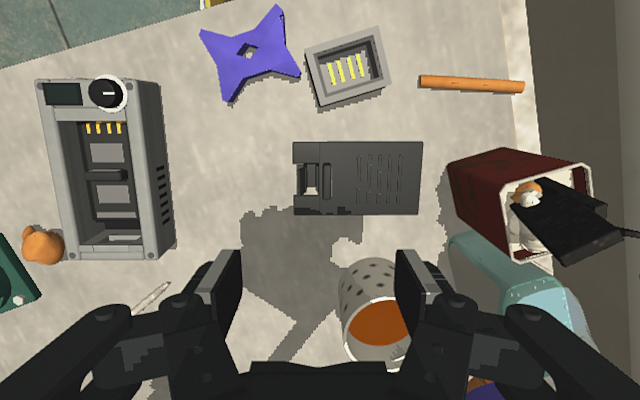

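The cover lies flat, outer side up, at about (357,178). I'll let the arm settle and measure the charger and rib.

>>> send_rows(steps="0 0 0 0 0 0 0.5;0 0 0 0 0 0 0.5;0 0 0 0 0 0 0.5")

```text
time_s: 10.55
eef_pos: [444.5, -187.9, 218.0]
ee_rot: [-0.001, 1.0, 0.001, -0.001]
force: [-0.6, -0.2, -0.4]
width: 64.1
```

Run:
```python
from h import *
s=read_state();T=now();print(T.round(3),s['joint_vel'].round(3))
C=cam("wrist");np.savez("w9.npz",R=C[1],t=C[2])
im=get_image("wrist");cv2.imwrite("pics/w9.png",im[:,:,::-1])
crop(im,290,10,410,120,6.5,"pics/w9c.png"); crop(im,30,70,190,270,3.7,"pics/w9u.png")
```

```text
[[ 1.00000e+00  3.00000e-03 -1.00000e-03  4.44495e+02]
 [ 3.00000e-03 -1.00000e+00  2.00000e-03 -1.87945e+02]
 [-1.00000e-03 -2.00000e-03 -1.00000e+00  2.17994e+02]
 [ 0.00000e+00  0.00000e+00  0.00000e+00  1.00000e+00]] [-0.001  0.006 -0.002 -0.001 -0.     0.001]
```

View pics/w9c.png

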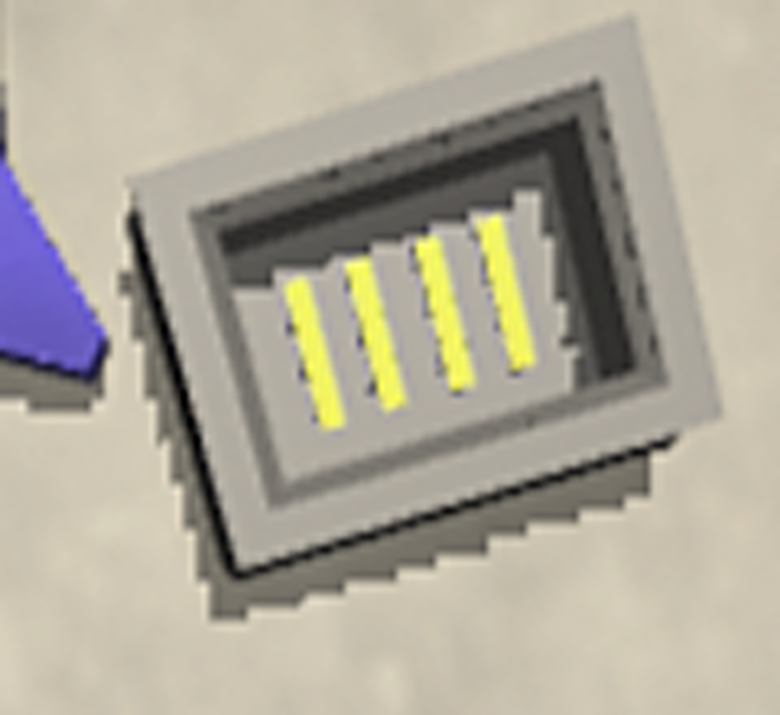

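View pics/w9u.png

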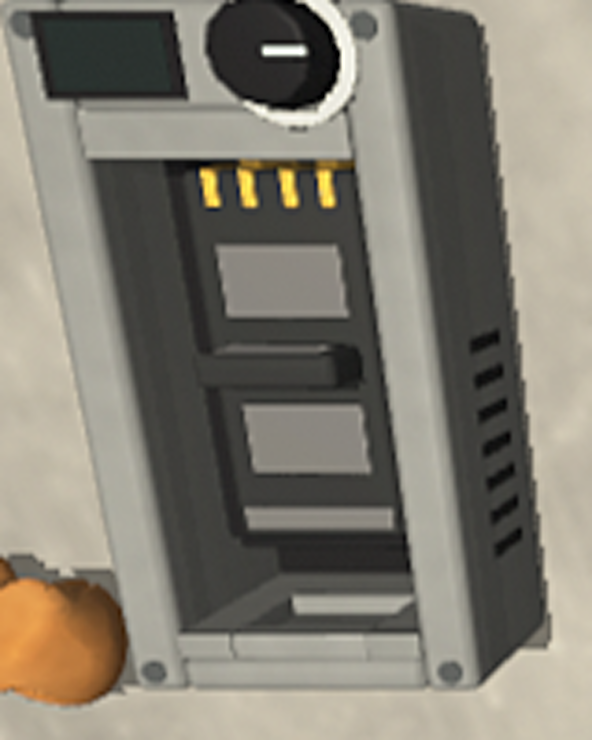

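Run:
```python
from h import *
d=np.load("w9.npz");C=(camera_info("wrist"),d['R'],d['t'])
def P(pts,z,o,f): return np.array([onz(C,o[0]+(u+.5)/f-.5,o[1]+(v+.5)/f-.5,z)[:2] for u,v in pts])
def rep(n,p):
    print(n,"c",p.mean(0).round(1),"sides",[ (float(np.linalg.norm(p[(i+1)%4]-p[i]).round(1)), float(np.degrees(np.arctan2(*(p[(i+1)%4]-p[i])[::-1])).round(1))) for i in range(4)])
rep("chg",P([(128,180),(635,15),(722,413),(235,575)],40,(290,10),6.5))
rep("well",P([(190,213),(600,85),(668,385),(272,505)],40,(290,10),6.5))
print(P([(200,352),(340,345),(355,375),(205,385)],48,(30,70),3.7).round(1))
print("patches",P([(217,245),(338,243),(348,318),(228,318)],34,(30,70),3.7).mean(0).round(1),P([(244,405),(360,405),(370,473),(254,473)],34,(30,70),3.7).mean(0).round(1))
print("packrearedge",P([(235,545),(410,545)],34,(30,70),3.7).round(1))
print("cover",[onz(C,u,v,28).round(1)[:2] for u,v in ((293,142),(422,142),(418,214),(294,214))])
plan(Tm(tool(0),[444.5,-188,218]),Tm(tool(90),[446,5.5,150]))
plan(Tm(tool(0),[444.5,-188,218]),Tm(tool(90),[446,5.5,150]),N=15)
```

```text
chg c [ 546.7 -219.2] sides [(66.3, -73.3), (49.0, -163.5), (66.6, 107.9), (50.3, 16.2)]
well c [ 546.8 -219.6] sides [(53.7, -73.8), (37.1, -163.3), (53.5, 106.3), (37.2, 17.1)]
[[455.3  19.9]
 [457.1 -14. ]
 [449.8 -16.5]
 [447.2  20.1]]
patches [470.5   5.6] [430.3   5.8]
packrearedge [[401.9  29. ]
 [402.  -16.7]]
cover [array([ 473.4, -164.7]), array([ 473.7, -284.2]), array([ 403.6, -285.9]), array([ 403.4, -164.5])]
N 14 row 0.1031 -0.1136 0.0486 0.0000 -0.0000 -0.0561
N 15 row 0.0967 -0.1057 0.0453 -0.0000 0.0000 -0.0524
```

>>> send_rows(steps="0.1 -0.115 0.04 0 0 -0.056 0;0.1 -0.115 0.04 0 0 -0.056 0;0.1 -0.115 0.04 0 0 -0.056 0;0.1 -0.115 0.04 0 0 -0.056 0;0.1 -0.115 0.04 0 0 -0.056 0;0.1 -0.115 0.04 0 0 -0.056 0;0.1 -0.115 0.04 0 0 -0.056 0;0.1 -0.115 0.04 0 0 -0.056 0;0.1 -0.115 0.04 0 0 -0.056 0;0.1 -0.115 0.04 0 0 -0.056 0;0.1 -0.115 0.04 0 0 -0.056 0;0.1 -0.115 0.04 0 0 -0.056 0")

```text
time_s: 11.6
eef_pos: [461.2, -19.0, 170.3]
ee_rot: [-0.001, 0.78, 0.626, 0.0]
force: [-0.5, 0.5, 0.2]
width: 42.5
```

>>> send_rows(steps="0.1 -0.115 0.04 0 0 -0.056 0;0.1 -0.115 0.04 0 0 -0.056 0;0 0 0.15 0 0 0 -0.05;0 0 0.1 0 0 0 -0.05;0 0 0 0 0 0 -0.05;0 0 0 0 0 0 -0.05")

```text
time_s: 12.1
eef_pos: [441.9, 3.9, 137.7]
ee_rot: [-0.001, 0.707, 0.707, -0.0]
force: [0.6, -0.3, 0.6]
width: 40.8
```

Run:
```python
from h import *
s=read_state();T=now();print(T.round(3),s['width'])
C=cam("wrist")
im=get_image("wrist");cv2.imwrite("pics/w10.png",im[:,:,::-1])
for p in ([446,22.5,48],[446,-11.5,48],[455,22.5,48],[455,-11.5,48],[450.5,5.5,35]): print(proj(C,p).round())
plan(T,Tm(tool(90),[450.5,5.5,75]))
```

```text
[[ 0.00000e+00  1.00000e+00 -1.00000e-03  4.41855e+02]
 [ 1.00000e+00 -0.00000e+00  1.00000e-03  3.86300e+00]
 [ 1.00000e-03 -1.00000e-03 -1.00000e+00  1.37738e+02]
 [ 0.00000e+00  0.00000e+00  0.00000e+00  1.00000e+00]] 40.805530547198174
[327. 177.]
[326. 226.]
[340. 177.]
[339. 226.]
[332. 197.]
N 2 row 0.0080 0.0435 0.3137 -0.0003 -0.0002 -0.0000
```

View pics/w10.png

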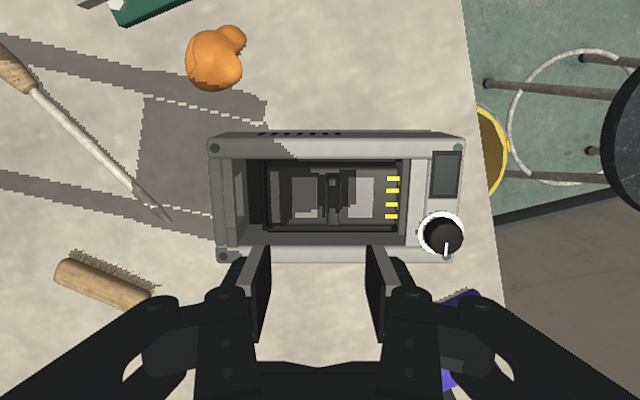

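The rib is at x 327–341 and y 172–222 in the picture, as predicted to within about 2 mm. I'll descend.

>>> send_rows(steps="0.015 0.045 0.3 0 0 0 -0.05;0.01 0.045 0.3 0 0 0 -0.05;0 0 0 0 0 0 -0.05;0 0 0 0 0 0 -0.05;0 0 0 0 0 0 -0.05")

```text
time_s: 12.57
eef_pos: [452.5, 5.8, 79.9]
ee_rot: [0.001, 0.707, 0.707, 0.001]
force: [0.3, -0.4, 0.3]
width: 40.6
```

Run:
```python
from h import *
s=read_state();T=now();print(T.round(3),s['width'])
C=cam("wrist")
im=get_image("wrist");crop(im,150,80,550,380,2,"pics/w11.png")
for p in ([446,22.5,48],[455,-11.5,48]): print(2*(proj(C,p)-[150,80]).round())
```

```text
[[ 0.00000e+00  1.00000e+00  3.00000e-03  4.52474e+02]
 [ 1.00000e+00 -0.00000e+00 -0.00000e+00  5.82600e+00]
 [-0.00000e+00  3.00000e-03 -1.00000e+00  7.99350e+01]
 [ 0.00000e+00  0.00000e+00  0.00000e+00  1.00000e+00]] 40.583350347448516
[316. 250.]
[350. 370.]
```

View pics/w11.png

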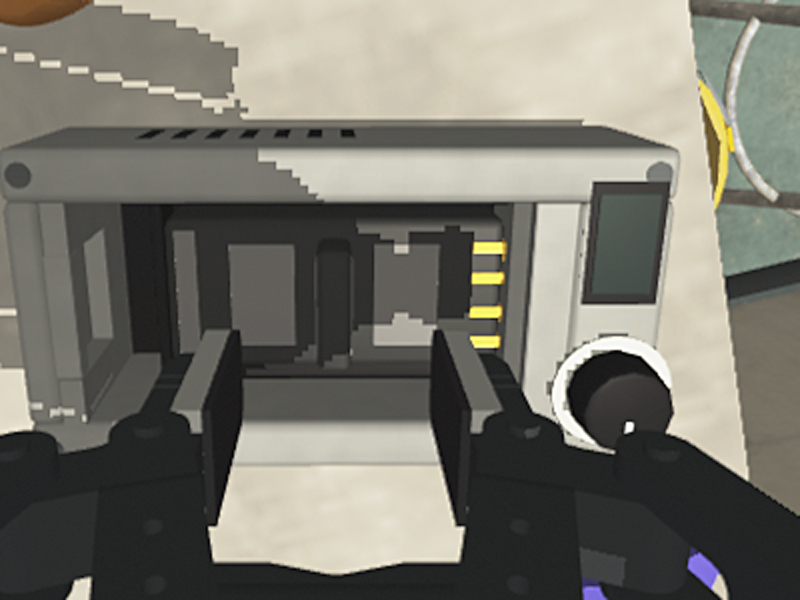

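>>> send_rows(steps="0.01 -0.01 0.15 0 0 0 -0.05;0 0 0.15 0 0 0 -0.05;0 0 0.08 0 0 0 -0.05;0 0 0.03 0 0 0 -0.05;0 0 0 0 0 0 -0.05;0 0 0 0 0 0 -0.05")

```text
time_s: 13.12
eef_pos: [451.6, 6.9, 38.6]
ee_rot: [0.001, 0.707, 0.707, 0.001]
force: [-0.4, -0.6, 0.4]
width: 40.6
```

>>> send_rows(steps="0 0 0.02 0 0 0 -0.05;0 0 0 0 0 0 -0.4;0 0 0 0 0 0 -0.7;0 0 0 0 0 0 -1;0 0 0 0 0 0 -1;0 0 0 0 0 0 -1;0 0 0 0 0 0 -1", force=50)

```text
time_s: 13.7
eef_pos: [451.3, 7.0, 36.3]
ee_rot: [0.001, 0.707, 0.707, 0.001]
force: [-1.0, 0.3, 6.4]
width: 7.2
```

>>> send_rows(steps="0 0 -0.03 0 0 0 -1;0 0 -0.06 0 0 0 -1;0 0 -0.1 0 0 0 -1;0 0 -0.15 0 0 0 -1;0 0 -0.2 0 0 0 -1;0 0 -0.25 0 0 0 -1;0 0 -0.2 0 0 0 -1;0 0 -0.1 0 0 0 -1;0 0 0 0 0 0 -1;0 0 0 0 0 0 -1")

```text
time_s: 14.53
eef_pos: [450.7, 7.1, 145.1]
ee_rot: [0.001, 0.707, 0.707, 0.001]
force: [-1.0, -0.8, -2.4]
width: 7.3
```

Run:
```python
from h import *
s=read_state();T=now();print(T.round(3),s['width'],s['force'])
im=get_image("wrist");crop(im,120,50,560,380,1.8,"pics/w12.png")
T1=Tm(tool(106.5),[430,-98,140]);plan(T,T1)
plan(T1,Tm(tool(106.5),[430,-98,40]))
```

```text
[[-0.00000e+00  1.00000e+00  3.00000e-03  4.50705e+02]
 [ 1.00000e+00  0.00000e+00 -0.00000e+00  7.12500e+00]
 [-0.00000e+00  3.00000e-03 -1.00000e+00  1.45062e+02]
 [ 0.00000e+00  0.00000e+00  0.00000e+00  1.00000e+00]] 7.298503912494428 [-1.0085793  -0.81502079 -2.35289818]
N 3 row -0.3432 -0.1026 0.0167 0.0005 0.0001 -0.0480
N 3 row 0.0000 0.0000 0.3333 0.0000 0.0000 -0.0000
```

View pics/w12.png

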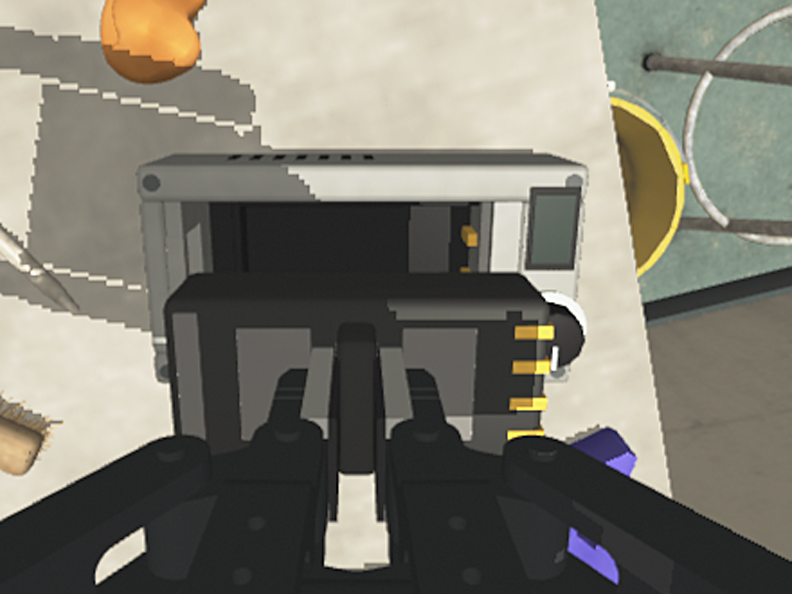

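The pack is out of the bay, held level by its rib. I'll carry it to the right and turn it to the charger's angle.

>>> send_rows(steps="-0.17 -0.05 0.01 0 0 -0.024 -1;-0.17 -0.05 0.01 0 0 -0.024 -1;-0.17 -0.05 0.01 0 0 -0.024 -1;-0.17 -0.05 0.01 0 0 -0.024 -1;-0.17 -0.05 0.01 0 0 -0.024 -1;-0.17 -0.05 0.01 0 0 -0.024 -1;0 0 0.2 0 0 0 -1;0 0 0.3 0 0 0 -1;0 0 0.2 0 0 0 -1;0 0 0.1 0 0 0 -1;0 0 0.05 0 0 0 -1;0 0 0 0 0 0 -1")

```text
time_s: 15.58
eef_pos: [431.8, -96.6, 51.8]
ee_rot: [-0.002, 0.598, 0.801, 0.0]
force: [0.2, -1.3, -2.6]
width: 7.4
```

>>> send_rows(steps="0 0 0 0 0 0 -1")

```text
time_s: 15.67
eef_pos: [433.1, -97.2, 53.4]
ee_rot: [0.0, 0.598, 0.801, 0.001]
force: [0.2, -0.3, -1.2]
width: 7.7
```

>>> send_rows(steps="0 0 0.08 0 0 0 -1;0 0 0.06 0 0 0 -1;0 0 0.04 0 0 0 -1;0 0 0.02 0 0 0 -1;0 0 0.01 0 0 0 -1;0 0 0.01 0 0 0 -1;0 0 0 0 0 0 -1")

```text
time_s: 16.25
eef_pos: [433.5, -97.4, 31.7]
ee_rot: [0.001, 0.598, 0.801, 0.001]
force: [0.5, -0.7, -1.9]
width: 7.4
```

>>> send_rows(steps="0 0 0.01 0 0 0 -1;0 0 0.01 0 0 0 -1;0 0 0 0 0 0 -1")

```text
time_s: 16.5
eef_pos: [433.7, -97.5, 30.3]
ee_rot: [0.001, 0.598, 0.801, 0.001]
force: [-1.3, 1.2, 2.5]
width: 7.4
```

Contact. I'll release and rise.

>>> send_rows(steps="0 0 0 0 0 0 -0.7;0 0 0 0 0 0 -0.4;0 0 0 0 0 0 -0.1;0 0 -0.1 0 0 0 0.2;0 0 -0.3 0 0 0 0.2;0 0 -0.4 0 0 0 0.4;0 0 -0.4 0 0 0 0.4;0 0 -0.2 0 0 0 0.4;0 0 0 0 0 0 0.4;0 0 0 0 0 0 0.4;0 0 0 0 0 0 0.4")

```text
time_s: 17.42
eef_pos: [432.5, -97.1, 169.0]
ee_rot: [0.0, 0.598, 0.801, 0.001]
force: [-0.7, 0.3, -0.3]
width: 59.9
```

Run:
```python
from h import *
s=read_state();T=now();print(T.round(3),s['width'],s['force'],s['qpos'].round(2))
C=cam("wrist");np.savez("w13.npz",R=C[1],t=C[2])
im=get_image("wrist");cv2.imwrite("pics/w13.png",im[:,:,::-1])
crop(im,200,100,440,300,3.2,"pics/w13z.png")
```

```text
[[-2.84000e-01  9.59000e-01  1.00000e-03  4.32530e+02]
 [ 9.59000e-01  2.84000e-01  1.00000e-03 -9.70870e+01]
 [ 0.00000e+00  1.00000e-03 -1.00000e+00  1.68967e+02]
 [ 0.00000e+00  0.00000e+00  0.00000e+00  1.00000e+00]] 59.916801392248736 [-0.67329697  0.32942035 -0.25900995] [-0.47  0.12  1.87  0.    1.15 -0.76]
```

View pics/w13z.png

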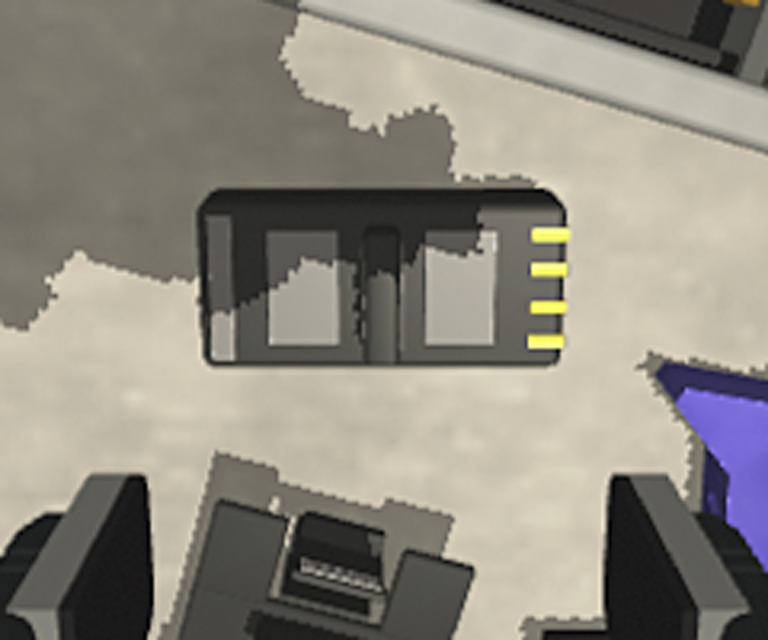

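Run:
```python
from h import *
d=np.load("w13.npz");C=(camera_info("wrist"),d['R'],d['t'])
def P(u,v,z): return onz(C,200+(u+.5)/3.2-.5,100+(v+.5)/3.2-.5,z)
a,b=P(304,288,28),P(461,288,28);print((a+b)/2,np.degrees(np.arctan2(*(b-a)[1::-1])))
l,r=P(208,363,28),P(563,363,28);print(np.linalg.norm(r-l),(l+r)/2,np.degrees(np.arctan2(*(r-l)[1::-1])))
al=np.radians(16.5);c=np.array([np.cos(al),np.sin(al),0])
mid=(a+b)/2; mid[2]=14
g=mid-18*c; g[2]=26
Rt=tool(16.5,45)
print("Rt",Rt.round(3),"lean z", Rt[:,2])
for lean in (-45,45):
    Rt=tool(16.5,lean); print(lean,Rt[:,2].round(3))
```

```text
[432.83038961 -99.30052892  28.        ] 16.441661762180694
92.59468693846273 [ 439.3073417  -118.40230787   28.        ] 16.441084811799833
Rt [[ 0.678  0.284  0.678]
 [ 0.201 -0.959  0.201]
 [ 0.707  0.    -0.707]] lean z [ 0.67798794  0.20082918 -0.70710678]
-45 [-0.678 -0.201 -0.707]
45 [ 0.678  0.201 -0.707]
```

Run:
```python
from h import *
T0=Tm(tool(106.5),[432.5,-97,169])
T1=Tm(tool(16.5,0),[420,-100,180]);T2=Tm(tool(16.5,45),[427,-100,120])
plan(T0,T1);plan(T1,T2)
```

```text
N 14 row -0.0064 -0.0079 -0.0079 0.0000 0.0000 0.0561
N 7 row -0.0198 0.0028 0.0862 -0.0000 0.0561 -0.0000
```

>>> send_rows(steps="-0.006 -0.008 -0.008 0 0 0.056 0.4;-0.006 -0.008 -0.008 0 0 0.056 0.4;-0.006 -0.008 -0.008 0 0 0.056 0.4;-0.006 -0.008 -0.008 0 0 0.056 0.4;-0.006 -0.008 -0.008 0 0 0.056 0.4;-0.006 -0.008 -0.008 0 0 0.056 0.4;-0.006 -0.008 -0.008 0 0 0.056 0.4;-0.006 -0.008 -0.008 0 0 0.056 0.4;-0.006 -0.008 -0.008 0 0 0.056 0.4;-0.006 -0.008 -0.008 0 0 0.056 0.4;-0.006 -0.008 -0.008 0 0 0.056 0.4;-0.006 -0.008 -0.008 0 0 0.056 0.4")

```text
time_s: 18.47
eef_pos: [421.5, -100.3, 177.5]
ee_rot: [-0.001, 0.968, 0.252, -0.0]
force: [-0.5, 0.6, 0.3]
width: 59.8
```

>>> send_rows(steps="-0.006 -0.008 -0.008 0 0 0.056 0.4;-0.006 -0.008 -0.008 0 0 0.056 0.4;-0.02 0.003 0.086 0 0.056 0 0.4;-0.02 0.003 0.086 0 0.056 0 0.4;-0.02 0.003 0.086 0 0.056 0 0.4;-0.02 0.003 0.086 0 0.056 0 0.4;-0.02 0.003 0.086 0 0.056 0 0.4;-0.02 0.003 0.086 0 0.056 0 0.4;-0.02 0.003 0.086 0 0.056 0 0.4;0 0 0 0 0 0 0.4;0 0 0 0 0 0 0.4")

```text
time_s: 19.38
eef_pos: [420.9, -95.9, 126.7]
ee_rot: [-0.058, 0.939, 0.138, 0.31]
force: [0.1, 0.3, 0.2]
width: 59.7
```

Run:
```python
from h import *
s=read_state();T=now();print(T.round(3),s['width'],s['qpos'].round(2))
C=cam("wrist")
im=get_image("wrist");cv2.imwrite("pics/w14.png",im[:,:,::-1])
al=np.radians(16.5);c=np.array([np.cos(al),np.sin(al),0]);n=np.array([-c[1],c[0],0]);m=np.array([433,-98.3,28])
for a,b in((-47,22),(47,22),(47,-22),(-47,-22)): print(proj(C,m+a*c+b*n).round())
D=np.array([427,-100,10])-T[:3,3]; print(T[:3,:3].T@D)
```

```text
[[ 7.70000e-01  2.95000e-01  5.66000e-01  4.20879e+02]
 [ 2.22000e-01 -9.55000e-01  1.95000e-01 -9.59080e+01]
 [ 5.98000e-01 -2.40000e-02 -8.01000e-01  1.26686e+02]
 [ 0.00000e+00  0.00000e+00  0.00000e+00  1.00000e+00]] 59.7426990006432 [-1.06 -0.01  2.37  0.88  0.87 -0.4 ]
[297. 344.]
[301. 210.]
[359. 210.]
[363. 345.]
[-66.02140992   8.51645474  96.11678281]
```

View pics/w14.png

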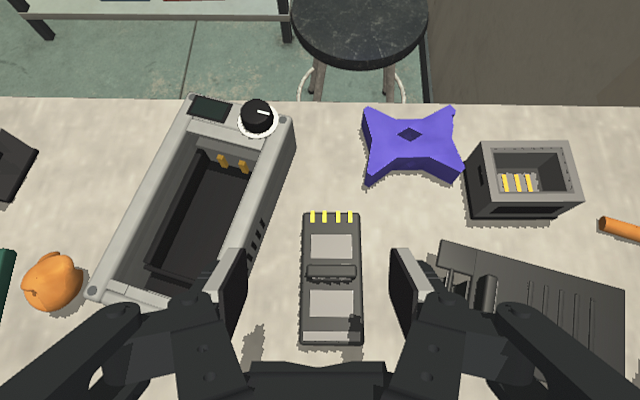

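>>> send_rows(steps="0 0 0 0 0 0 0.4;0 0 0 0 0 0 0.4")

```text
time_s: 19.6
eef_pos: [422.8, -96.1, 128.7]
ee_rot: [-0.056, 0.938, 0.142, 0.312]
force: [0.6, 0.4, 0.8]
width: 60.0
```

```bash
cat > st.py <<'E'
from h import *
s=read_state();T=now();print(T[:3].round(3),s['width'],s['qpos'].round(2),s['joint_vel'].round(2),s['time_s'])
E
cat > go.py <<'E'
import sys
from h import *
a=list(map(float,sys.argv[1:])) # psi lean x y z [N]
T=now(); plan(T,Tm(tool(a[0],a[1]),a[2:5]),N=int(a[5]) if len(a)>5 else None)
E
python3 st.py; python3 go.py 16.5 45 427 -100 110;python3 go.py 16.5 40 427 -100 110
```

```text
[[ 7.66000e-01  3.01000e-01  5.69000e-01  4.22771e+02]
 [ 2.31000e-01 -9.54000e-01  1.93000e-01 -9.60890e+01]
 [ 6.00000e-01 -1.70000e-02 -8.00000e-01  1.28715e+02]] 60.02729941225526 [-1.05 -0.01  2.37  0.88  0.87 -0.4 ] [ 0.   -0.    0.    0.01  0.   -0.02] 19.6
N 2 row -0.0474 0.0261 0.0817 -0.0060 0.0354 0.0006
N 1 row -0.0890 0.0531 0.1661 -0.0120 0.0272 0.0018
```

>>> send_rows(steps="-0.024 0.013 0.041 -0.003 0.018 0 0.4;-0.024 0.013 0.041 -0.003 0.018 0 0.4;-0.024 0.013 0.041 -0.003 0.018 0 0.4;-0.024 0.013 0.041 -0.003 0.018 0 0.4;0 0 0 0 0 0 0.4;0 0 0 0 0 0 0.4")

```text
time_s: 20.1
eef_pos: [426.8, -99.7, 109.4]
ee_rot: [-0.056, 0.914, 0.133, 0.38]
force: [0.7, -0.3, 0.5]
width: 60.0
```

```bash
python3 st.py; python3 go.py 16.5 45 427 -100 60;python3 go.py 16.5 42 427 -100 60
```

```text
[[ 6.77000e-01  2.85000e-01  6.79000e-01  4.26784e+02]
 [ 2.00000e-01 -9.59000e-01  2.03000e-01 -9.97470e+01]
 [ 7.09000e-01 -1.00000e-03 -7.06000e-01  1.09373e+02]] 60.02307964455204 [-1.2   0.1   2.48  1.14  0.89 -0.83] [ 0.01 -0.02 -0.02 -0.01 -0.    0.01] 20.1
N 2 row -0.1744 0.0018 0.1748 -0.0004 -0.0005 -0.0001
N 2 row -0.1721 0.0018 0.1770 -0.0004 -0.0136 -0.0001
```

>>> send_rows(steps="-0.12 0 0.12 0 0 0 0.4;-0.12 0 0.12 0 0 0 0.4;-0.12 0 0.12 0 0 0 0.4;-0.08 0 0.08 0 0 0 0.4;0 0 0 0 0 0 0.4;0 0 0 0 0 0 0.4")

```text
time_s: 20.6
eef_pos: [427.4, -99.6, 47.5]
ee_rot: [-0.056, 0.914, 0.133, 0.38]
force: [-0.1, -0.3, -0.0]
width: 60.0
```

```bash
python3 st.py; python3 go.py 16.5 45 427 -100 10;python3 - <<'E'
from h import *
im=get_image("wrist");cv2.imwrite("pics/w15.png",im[:,:,::-1])
E
```

```text
[[ 6.76000e-01  2.86000e-01  6.80000e-01  4.27414e+02]
 [ 2.01000e-01 -9.58000e-01  2.03000e-01 -9.96020e+01]
 [ 7.09000e-01 -1.00000e-03 -7.05000e-01  4.74560e+01]] 59.97314737330152 [-1.2   0.34  2.55  1.41  0.8  -1.22] [-0.01 -0.03 -0.   -0.01  0.01 -0.  ] 20.6
N 1 row -0.2693 0.0029 0.2604 -0.0009 -0.0016 0.0004
```

View pics/w15.png

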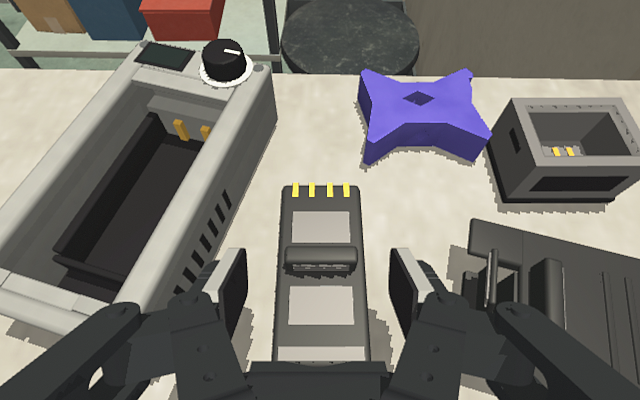

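The pack is centred between the fingers. Joint 3 is close to its limit, so I'll finish with less lean (36°).

```bash
python3 go.py 16.5 36 427 -100 30 4
python3 - <<'E'
from h import *
plan(Tm(tool(16.5,36),[427,-100,30]),Tm(tool(16.5,36),[427,-100,8]),N=3)
E
```

```text
N 4 row -0.0306 0.0000 0.0324 -0.0001 -0.0201 0.0002
N 3 row -0.0431 0.0000 0.0593 0.0000 -0.0000 0.0000
```

>>> send_rows(steps="-0.03 0 0.032 0 -0.02 0 0.4;-0.03 0 0.032 0 -0.02 0 0.4;-0.03 0 0.032 0 -0.02 0 0.4;-0.03 0 0.032 0 -0.02 0 0.4;0 0 0 0 0 0 0.4;0 0 0 0 0 0 0.4")

```text
time_s: 21.15
eef_pos: [427.5, -100.0, 31.1]
ee_rot: [-0.043, 0.941, 0.139, 0.307]
force: [0.4, 0.1, -0.1]
width: 60.0
```

```bash
python3 st.py; python3 go.py 16.5 36 427 -100 8 4
```

```text
[[ 7.73000e-01  2.87000e-01  5.66000e-01  4.27488e+02]
 [ 2.34000e-01 -9.58000e-01  1.66000e-01 -1.00028e+02]
 [ 5.90000e-01  4.00000e-03 -8.08000e-01  3.10950e+01]] 59.99251801034169 [-1.02  0.28  2.47  1.3   0.63 -0.92] [-0.03  0.02  0.02  0.02  0.01 -0.02] 21.15
N 4 row -0.0349 -0.0006 0.0460 0.0002 -0.0003 0.0006
```

>>> send_rows(steps="-0.035 0 0.046 0 0 0 0.4;-0.035 0 0.046 0 0 0 0.4;-0.035 0 0.046 0 0 0 0.4;-0.03 0 0.042 0 0 0 0.4;0 0 0 0 0 0 0.4;0 0 0 0 0 0 0.4")

```text
time_s: 21.65
eef_pos: [426.2, -100.2, 7.4]
ee_rot: [-0.044, 0.941, 0.136, 0.306]
force: [0.5, 0.1, -0.0]
width: 59.7
```

```bash
python3 st.py
python3 - <<'E'
from h import *
print(read_state()['force'])
im=get_image("wrist");cv2.imwrite("pics/w16.png",im[:,:,::-1])
E
```

```text
[[ 7.75000e-01  2.84000e-01  5.65000e-01  4.26198e+02]
 [ 2.29000e-01 -9.59000e-01  1.67000e-01 -1.00228e+02]
 [ 5.89000e-01 -0.00000e+00 -8.08000e-01  7.43600e+00]] 59.671778953222116 [-1.03  0.37  2.49  1.43  0.61 -1.09] [ 0.   -0.01 -0.   -0.01 -0.    0.01] 21.65
[ 0.50846699  0.12396756 -0.0213348 ]
```

View pics/w16.png

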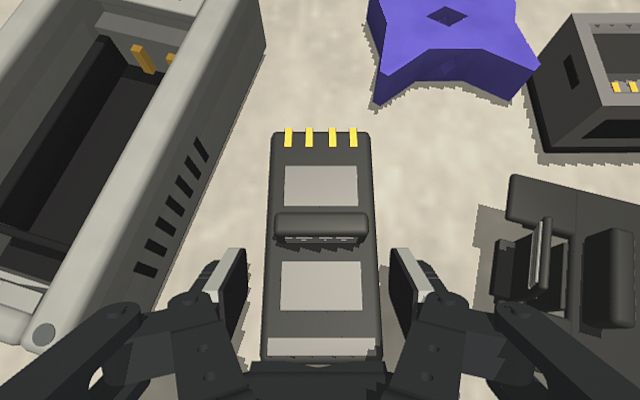

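The pads straddle the pack's rear half with no contact yet, so I'll close.

>>> send_rows(steps="0 0 0 0 0 0 0.2;0 0 0 0 0 0 0;0 0 0 0 0 0 -0.3;0 0 0 0 0 0 -0.6;0 0 0 0 0 0 -1;0 0 0 0 0 0 -1;0 0 0 0 0 0 -1", force=70)

```text
time_s: 22.28
eef_pos: [426.3, -100.6, 7.9]
ee_rot: [-0.043, 0.941, 0.137, 0.306]
force: [-8.3, -2.0, 11.9]
width: 43.0
```

```bash
python3 st.py
python3 - <<'E'
from h import *
im=get_image("wrist");cv2.imwrite("pics/w17.png",im[:,:,::-1])
print(read_state()['force'])
E
```

```text
[[ 7.75000e-01  2.84000e-01  5.65000e-01  4.26307e+02]
 [ 2.31000e-01 -9.59000e-01  1.66000e-01 -1.00585e+02]
 [ 5.89000e-01  2.00000e-03 -8.08000e-01  7.89400e+00]] 42.9619472009371 [-1.03  0.37  2.49  1.43  0.61 -1.09] [ 0.  0. -0.  0.  0. -0.] 22.2833
[-8.76701975 -2.56005009 12.3093907 ]
```

View pics/w17.png

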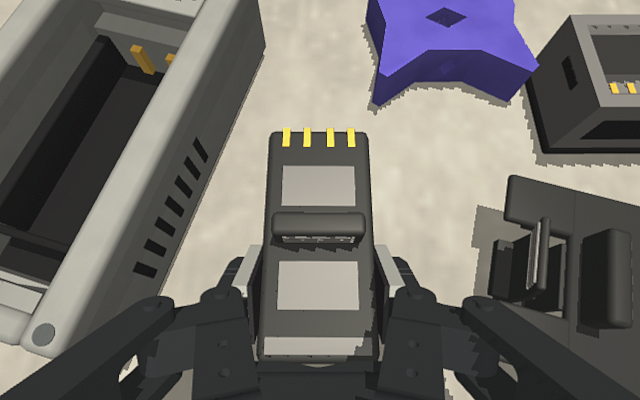

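```bash
cat > pk.py <<'E'
from h import *
al=np.radians(16.5);c=np.array([np.cos(al),np.sin(al),0]);n=np.array([-c[1],c[0],0]);up=np.array([0,0,1.])
def pack(p,pitch): # pitch deg: 0 lying, 90 standing contact down
    B=np.stack([c,n,up],1)
    return Tm(B@R.from_euler('y',pitch,degrees=True).as_matrix(),p)
E
python3 - <<'E'
from pk import *
T=now(); P=np.linalg.inv(T)@pack([433,-98.8,14],0); np.save("P.npy",P); print(P.round(3))
W=[pack([433,-98.8,14],0),pack([440,-110,90],0),pack([500,-165,180],45),pack([546.8,-219.4,170],90),pack([546.8,-219.4,110],90)]
print((W[2]).round(2))
W=[w@np.linalg.inv(P) for w in W]
for w in W: print(w[:3,3].round(),w[:3,2].round(2))
plan(W[0],W[1],N=5);plan(W[1],W[2],N=10);plan(W[2],W[3],N=10);plan(W[3],W[4],N=4)
E
```

```text
[[ 8.080e-01  1.000e-03  5.890e-01  9.207e+00]
 [-0.000e+00 -1.000e+00  2.000e-03  1.850e-01]
 [ 5.890e-01 -2.000e-03 -8.080e-01 -8.570e-01]
 [ 0.000e+00  0.000e+00  0.000e+00  1.000e+00]]
[[ 6.80e-01 -2.80e-01  6.80e-01  5.00e+02]
 [ 2.00e-01  9.60e-01  2.00e-01 -1.65e+02]
 [-7.10e-01  0.00e+00  7.10e-01  1.80e+02]
 [ 0.00e+00  0.00e+00  0.00e+00  1.00e+00]]
[ 426. -101.    8.] [ 0.56  0.17 -0.81]
[ 433. -112.   84.] [ 0.56  0.17 -0.81]
[ 491. -167.  181.] [-0.15 -0.05 -0.99]
[ 541. -221.  177.] [-0.77 -0.23 -0.59]
[ 541. -221.  117.] [-0.77 -0.23 -0.59]
N 5 row 0.0951 0.0258 -0.1187 -0.0000 0.0000 0.0000
N 10 row 0.0661 0.0700 -0.0843 0.0000 -0.0393 -0.0001
N 10 row 0.0309 0.0655 -0.0129 0.0000 -0.0393 -0.0001
N 4 row 0.1213 -0.0000 0.0883 0.0000 0.0000 0.0000
```

>>> send_rows(steps="0.03 0 -0.04 0 0 0 -1;0.06 0.01 -0.08 0 0 0 -1;0.09 0.025 -0.12 0 0 0 -1;0.1 0.03 -0.12 0 0 0 -1;0.1 0.03 -0.12 0 0 0 -1;0.09 0.03 -0.11 0 0 0 -1;0 0 0 0 0 0 -1;0 0 0 0 0 0 -1")

```text
time_s: 23.0
eef_pos: [433.1, -111.6, 83.1]
ee_rot: [-0.043, 0.941, 0.138, 0.306]
force: [-0.2, -0.7, -1.4]
width: 43.2
```

```bash
python3 st.py
python3 - <<'E'
from pk import *
im=get_image("wrist");cv2.imwrite("pics/w18.png",im[:,:,::-1])
P=np.load("P.npy");plan(now(),pack([500,-165,180],45)@np.linalg.inv(P),N=10)
E
```

```text
[[ 7.74000e-01  2.85000e-01  5.65000e-01  4.33129e+02]
 [ 2.33000e-01 -9.58000e-01  1.65000e-01 -1.11574e+02]
 [ 5.88000e-01  4.00000e-03 -8.09000e-01  8.30520e+01]] 43.23569483370942 [-1.02  0.13  2.4   1.03  0.73 -0.58] [-0.    0.04  0.02  0.01 -0.01 -0.01] 23.0
N 10 row 0.0667 0.0710 -0.0857 0.0000 -0.0392 -0.0000
```

View pics/w18.png

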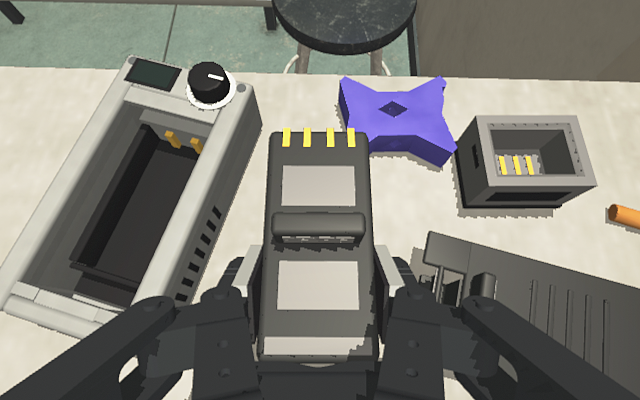

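The pack is held firmly and hasn't shifted in the hand. Now I'll rotate it upright.

>>> send_rows(steps="0.067 0.071 -0.086 0 -0.039 0 -1;0.067 0.071 -0.086 0 -0.039 0 -1;0.067 0.071 -0.086 0 -0.039 0 -1;0.067 0.071 -0.086 0 -0.039 0 -1;0.067 0.071 -0.086 0 -0.039 0 -1;0.067 0.071 -0.086 0 -0.039 0 -1;0.067 0.071 -0.086 0 -0.039 0 -1;0.067 0.071 -0.086 0 -0.039 0 -1;0.067 0.071 -0.086 0 -0.039 0 -1;0.067 0.071 -0.086 0 -0.039 0 -1;0 0 0 0 0 0 -1")

```text
time_s: 23.97
eef_pos: [488.2, -162.3, 172.5]
ee_rot: [0.003, 0.988, 0.148, -0.046]
force: [1.9, -0.7, -1.5]
width: 42.8
```

```bash
python3 st.py
python3 - <<'E'
from pk import *
P=np.load("P.npy");plan(now(),pack([546.8,-219.4,170],90)@np.linalg.inv(P),N=11)
E
```

```text
[[ 9.52000e-01  2.94000e-01 -9.10000e-02  4.88217e+02]
 [ 2.93000e-01 -9.56000e-01 -2.00000e-02 -1.62319e+02]
 [-9.20000e-02 -8.00000e-03 -9.96000e-01  1.72530e+02]] 42.82546021962799 [-0.5   0.29  1.64 -0.06  1.28  0.8 ] [-0.04 -0.05  0.13  0.07 -0.09 -0.09] 23.9667
N 11 row 0.0258 0.0649 -0.0184 -0.0001 -0.0386 0.0005
```

>>> send_rows(steps="0.026 0.065 -0.018 0 -0.038 0 -1;0.026 0.065 -0.018 0 -0.038 0 -1;0.026 0.065 -0.018 0 -0.038 0 -1;0.026 0.065 -0.018 0 -0.038 0 -1;0.026 0.065 -0.018 0 -0.038 0 -1;0.026 0.065 -0.018 0 -0.038 0 -1;0.026 0.065 -0.018 0 -0.038 0 -1;0.026 0.065 -0.018 0 -0.038 0 -1;0.026 0.065 -0.018 0 -0.038 0 -1;0.026 0.065 -0.018 0 -0.038 0 -1;0 0 0 0 0 0 -1;0 0 0 0 0 0 -1")

```text
time_s: 24.97
eef_pos: [531.9, -215.2, 173.9]
ee_rot: [0.055, 0.9, 0.137, -0.41]
force: [-0.3, 0.5, -1.9]
width: 42.8
```

```bash
python3 st.py
python3 - <<'E'
from pk import *
P=np.load("P.npy");print((now()@P).round(3));plan(now(),pack([546.8,-219.4,120],90)@np.linalg.inv(P),N=5)
im=get_image("top");crop(im,330,100,470,205,5,"pics/t19.png")
im=get_image("side");crop(im,180,100,340,260,4,"pics/s19.png")
im=get_image("wrist");cv2.imwrite("pics/w19.png",im[:,:,::-1])
E
```

```text
[[ 6.25000e-01  2.91000e-01 -7.24000e-01  5.31908e+02]
 [ 2.02000e-01 -9.57000e-01 -2.11000e-01 -2.15187e+02]
 [-7.54000e-01 -1.40000e-02 -6.57000e-01  1.73933e+02]] 42.84418627714564 [-0.32  0.84  1.   -0.49  2.01  0.91] [-0.   -0.08 -0.   -0.01  0.01  0.01] 24.9667
[[ 8.00000e-02 -2.89000e-01  9.54000e-01  5.38342e+02]
 [ 3.90000e-02  9.57000e-01  2.87000e-01 -2.13327e+02]
 [-9.96000e-01  1.40000e-02  8.70000e-02  1.67554e+02]
 [ 0.00000e+00  0.00000e+00  0.00000e+00  1.00000e+00]]
N 5 row 0.0816 0.0171 0.0484 -0.0004 -0.0088 0.0015
```

View pics/t19.png

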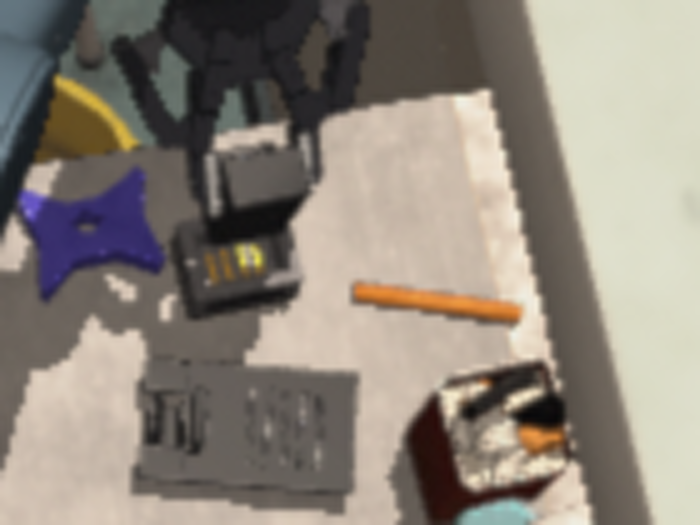

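View pics/s19.png

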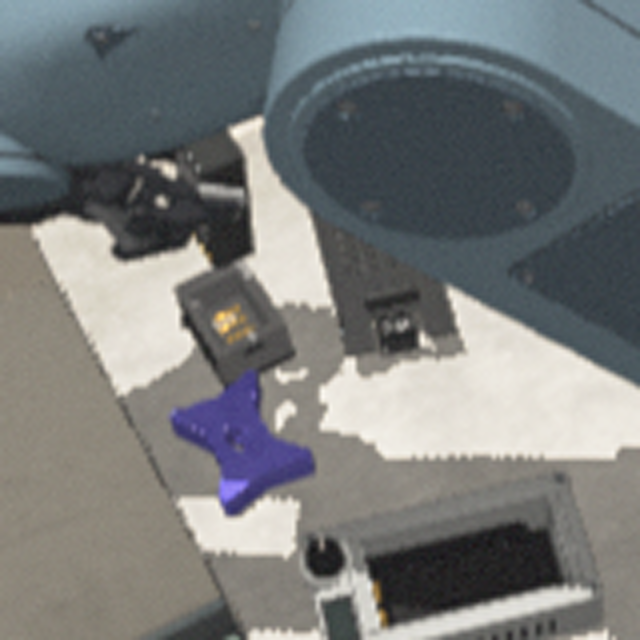

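View pics/w19.png

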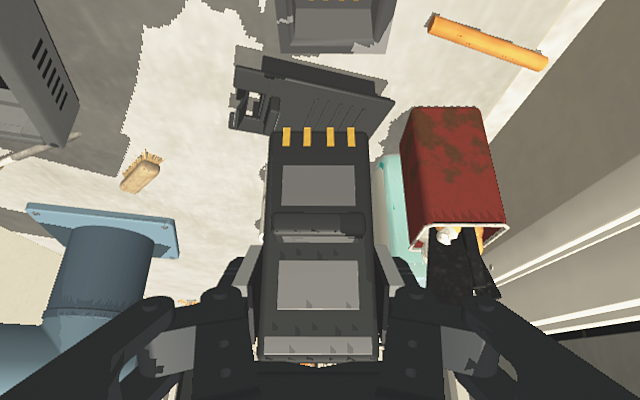

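Run:
```python
from pk import *
P=np.load("P.npy");c_=camera_info("wrist");M=c_['mount'];C=(c_,M[:3,:3],M[:3,3])
for p in ((47,22,14),(47,-22,14),(4.5,17,28),(4.5,-17,28),(-47,22,14),(-47,-22,14)): print(p,proj(C,(P@np.r_[p,1])[:3]).round(1))
im=cv2.imread("pics/w19.png")[:,:,::-1];crop(im,230,110,410,380,2.2,"pics/w19z.png")
plan(now(),pack([546.8,-219.4,120],90)@np.linalg.inv(P),N=5)
```

```text
(47, 22, 14) [268.5 127.4]
(47, -22, 14) [370.1 127.4]
(4.5, 17, 28) [271.8 209.9]
(4.5, -17, 28) [367.6 209.9]
(-47, 22, 14) [255.5 365.9]
(-47, -22, 14) [384.2 365.8]
N 5 row 0.0890 0.0154 0.0553 -0.0001 -0.0093 0.0009
```

View pics/w19z.png

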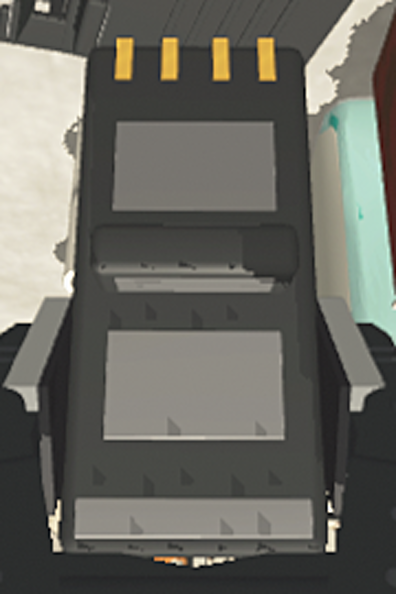

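>>> send_rows(steps="0.089 0.015 0.055 0 -0.009 0.001 -1;0.089 0.015 0.055 0 -0.009 0.001 -1;0.089 0.015 0.055 0 -0.009 0.001 -1;0.089 0.015 0.055 0 -0.009 0.001 -1;0.089 0.015 0.055 0 -0.009 0.001 -1;0 0 0 0 0 0 -1;0 0 0 0 0 0 -1;0 0 0 0 0 0 -1")

```text
time_s: 25.78
eef_pos: [541.5, -220.9, 126.3]
ee_rot: [0.066, 0.882, 0.128, -0.449]
force: [-0.2, -0.3, -2.9]
width: 43.0
```

```bash
python3 st.py
python3 - <<'E'
from pk import *
P=np.load("P.npy");print((now()@P).round(3));plan(now(),pack([546.8,-219.4,97],90)@np.linalg.inv(P),N=4)
E
```

```text
[[ 5.64000e-01  2.85000e-01 -7.75000e-01  5.41529e+02]
 [ 1.67000e-01 -9.59000e-01 -2.31000e-01 -2.20871e+02]
 [-8.08000e-01  1.00000e-03 -5.89000e-01  1.26333e+02]] 42.97817906658923 [-0.3   0.96  0.94 -0.53  2.03  0.94] [-0.   -0.03 -0.01 -0.    0.    0.  ] 25.7833
[[ 0.00000e+00 -2.83000e-01  9.59000e-01  5.47443e+02]
 [-1.00000e-03  9.59000e-01  2.83000e-01 -2.19316e+02]
 [-1.00000e+00 -1.00000e-03 -0.00000e+00  1.19394e+02]
 [ 0.00000e+00  0.00000e+00  0.00000e+00  1.00000e+00]]
N 4 row 0.0443 -0.0003 0.0342 -0.0001 0.0000 -0.0002
```

>>> send_rows(steps="0.044 0 0.034 0 0 0 -1;0.044 0 0.034 0 0 0 -1;0.044 0 0.034 0 0 0 -1;0.044 0 0.034 0 0 0 -1;0 0 0 0 0 0 -1;0 0 0 0 0 0 -1")

```text
time_s: 26.28
eef_pos: [540.5, -221.0, 103.9]
ee_rot: [0.065, 0.882, 0.128, -0.449]
force: [0.3, -0.2, -2.5]
width: 42.7
```

Run:
```python
from pk import *
P=np.load("P.npy");T=now()@P;print(T[:3].round(3));plan(now(),pack([546.8,-219.4,85],90)@np.linalg.inv(P),N=4)
for nm,(x0,y0,x1,y1) in (("top",(350,120,410,175)),("side",(200,140,290,215))):
    im=get_image(nm);crop(im,x0,y0,x1,y1,8,f"pics/{nm}20.png");C=cam(nm)
    pts=[(T@np.r_[p,1])[:3] for p in ((-47,22,14),(-47,-22,14),(-47,-22,-14),(-47,22,-14))]
    print(nm,[((proj(C,p)-[x0,y0]+.5)*8).round() .tolist() for p in pts])
    G=pack([546.8,-219.4,40],0)
    print("chg",[((proj(C,(G@np.r_[p,1])[:3])-[x0,y0]+.5)*8).round().tolist() for p in ((-25,-33,0),(25,-33,0),(25,33,0),(-25,33,0))])
```

```text
[[-0.00000e+00 -2.83000e-01  9.59000e-01  5.46440e+02]
 [-0.00000e+00  9.59000e-01  2.83000e-01 -2.19447e+02]
 [-1.00000e+00 -0.00000e+00 -1.00000e-03  9.69320e+01]]
N 4 row 0.0246 0.0002 0.0168 -0.0001 0.0001 -0.0001
top [[189.0, 131.0], [313.0, 106.0], [331.0, 182.0], [207.0, 207.0]]
chg [[329.0, 291.0], [298.0, 164.0], [125.0, 199.0], [155.0, 326.0]]
side [[238.0, 164.0], [174.0, 64.0], [257.0, 25.0], [322.0, 124.0]]
chg [[323.0, 179.0], [187.0, 245.0], [277.0, 390.0], [415.0, 321.0]]
```

View pics/top20.png

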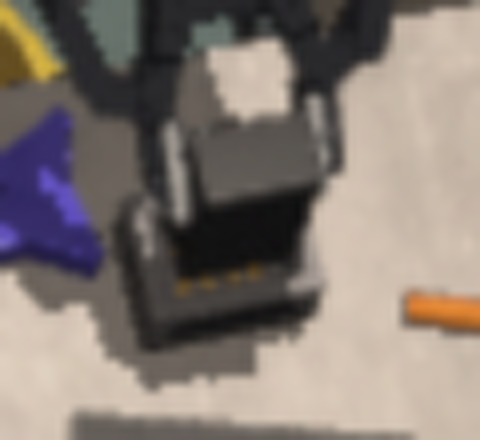

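View pics/side20.png

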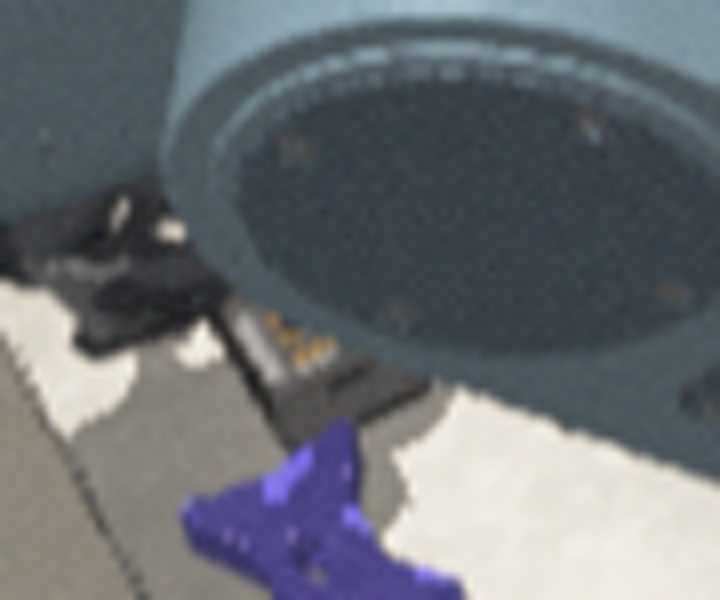

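>>> send_rows(steps="0.02 0 0.014 0 0 0 -1;0.02 0 0.014 0 0 0 -1;0.02 0 0.014 0 0 0 -1;0.02 0 0.014 0 0 0 -1;0.016 0 0.012 0 0 0 -1;0 0 0 0 0 0 -1")

```text
time_s: 26.88
eef_pos: [540.8, -221.0, 91.9]
ee_rot: [0.065, 0.882, 0.128, -0.449]
force: [-0.0, 0.3, -1.9]
width: 42.7
```

Run:
```python
from pk import *
P=np.load("P.npy");T=now()@P;print(T[:3].round(3),read_state()['force'],read_state()['wrist_torque']);plan(now(),pack([546.8,-219.4,70],90)@np.linalg.inv(P),N=5)
```

```text
[[-0.00000e+00 -2.83000e-01  9.59000e-01  5.46710e+02]
 [-0.00000e+00  9.59000e-01  2.83000e-01 -2.19403e+02]
 [-1.00000e+00 -0.00000e+00 -0.00000e+00  8.49470e+01]] [-0.03830728  0.27970319 -1.87515629] [ 0.15540635 -0.6662289  -0.02141833]
N 5 row 0.0243 0.0001 0.0175 -0.0001 0.0000 -0.0001
```

>>> send_rows(steps="0.02 0 0.014 0 0 0 -1;0.02 0 0.014 0 0 0 -1;0.02 0 0.014 0 0 0 -1;0.02 0 0.014 0 0 0 -1;0 0 0 0 0 0 -1;0 0 0 0 0 0 -1")

```text
time_s: 27.38
eef_pos: [541.1, -221.0, 82.6]
ee_rot: [0.066, 0.882, 0.128, -0.449]
force: [0.5, 0.1, -1.9]
width: 42.7
```

```bash
cat > ck.py <<'E'
from pk import *
import sys
P=np.load("P.npy");T=now()@P;s=read_state();print(T[:3].round(3),s['force'].round(1),s['wrist_torque'].round(2),s['time_s']);plan(now(),pack([546.8,-219.4,float(sys.argv[1])],90)@np.linalg.inv(P),N=5)
E
python3 ck.py 57
```

```text
[[ 0.00000e+00 -2.83000e-01  9.59000e-01  5.46992e+02]
 [-1.00000e-03  9.59000e-01  2.83000e-01 -2.19425e+02]
 [-1.00000e+00 -1.00000e-03 -0.00000e+00  7.56430e+01]] [ 0.5  0.1 -1.9] [ 0.16 -0.63 -0.01] 27.3833
N 5 row 0.0299 -0.0001 0.0222 -0.0001 0.0000 -0.0001
```

Bottom is at about 29 mm, 11 mm into the well, with no contact force. Continuing.

>>> send_rows(steps="0.024 0 0.018 0 0 0 -1;0.024 0 0.018 0 0 0 -1;0.024 0 0.018 0 0 0 -1;0.024 0 0.018 0 0 0 -1;0.024 0 0.018 0 0 0 -1;0 0 0 0 0 0 -1;0 0 0 0 0 0 -1")

```text
time_s: 27.97
eef_pos: [540.8, -221.0, 67.5]
ee_rot: [0.065, 0.882, 0.128, -0.449]
force: [-0.3, 0.4, -2.1]
width: 42.6
```

```bash
python3 ck.py 57
```

```text
[[-0.00000e+00 -2.83000e-01  9.59000e-01  5.46754e+02]
 [-1.00000e-03  9.59000e-01  2.83000e-01 -2.19454e+02]
 [-1.00000e+00 -1.00000e-03 -0.00000e+00  6.05310e+01]] [-0.3  0.4 -2.1] [ 0.2  -0.64 -0.03] 27.9667
N 5 row 0.0058 -0.0001 0.0041 -0.0001 0.0000 -0.0001
```

>>> send_rows(steps="0.008 0 0.006 0 0 0 -1;0.008 0 0.006 0 0 0 -1;0.008 0 0.006 0 0 0 -1;0.008 0 0.006 0 0 0 -1;0 0 0 0 0 0 -1;0 0 0 0 0 0 -1")

```text
time_s: 28.47
eef_pos: [541.1, -221.1, 65.5]
ee_rot: [0.066, 0.882, 0.127, -0.449]
force: [0.9, 0.5, 4.8]
width: 43.1
```

```bash
python3 ck.py 57
```

```text
[[ 1.00000e-03 -2.82000e-01  9.59000e-01  5.47019e+02]
 [-2.00000e-03  9.59000e-01  2.82000e-01 -2.19582e+02]
 [-1.00000e+00 -2.00000e-03  0.00000e+00  5.85580e+01]] [0.9 0.5 4.8] [ 0.2   0.19 -0.07] 28.4667
N 5 row 0.0023 -0.0004 0.0021 -0.0000 -0.0000 -0.0003
```

>>> send_rows(steps="0.008 0 0.006 0 0 0 -1;0.008 0 0.006 0 0 0 -1;0 0 0 0 0 0 -1;0 0 0 0 0 0 -1")

```text
time_s: 28.8
eef_pos: [541.1, -221.1, 65.5]
ee_rot: [0.067, 0.882, 0.127, -0.449]
force: [1.4, 2.0, 13.5]
width: 42.5
```

```bash
python3 ck.py 57
```

```text
[[ 0.00000e+00 -2.82000e-01  9.59000e-01  5.47003e+02]
 [-3.00000e-03  9.59000e-01  2.82000e-01 -2.19541e+02]
 [-1.00000e+00 -3.00000e-03 -1.00000e-03  5.85170e+01]] [ 1.4  2.  13.5] [ 0.09  1.01 -0.14] 28.8
N 5 row 0.0023 -0.0003 0.0020 0.0000 0.0001 -0.0004
```

>>> send_rows(steps="-0.01 0 -0.008 0 0 0 -0.2;0 0 0 0 0 0 0;0 0 0 0 0 0 0.3;0 0 0 0 0 0 0.5;0 0 0 0 0 0 0.5;0 0 0 0 0 0 0.5")

```text
time_s: 29.3
eef_pos: [540.8, -221.1, 62.7]
ee_rot: [0.066, 0.882, 0.128, -0.449]
force: [-0.2, -0.7, 0.6]
width: 64.5
```

```bash
python3 ck.py 57
python3 - <<'E'
from h import *
print(read_state()['width'])
im=get_image("wrist");cv2.imwrite("pics/w21.png",im[:,:,::-1])
E
```

```text
[[ 0.00000e+00 -2.83000e-01  9.59000e-01  5.46754e+02]
 [-1.00000e-03  9.59000e-01  2.83000e-01 -2.19534e+02]
 [-1.00000e+00 -1.00000e-03  0.00000e+00  5.57950e+01]] [-0.2 -0.7  0.6] [ 0.12 -0.37 -0.03] 29.3
N 5 row -0.0019 -0.0002 -0.0016 -0.0001 -0.0000 -0.0001
64.47665995196348
```

View pics/w21.png

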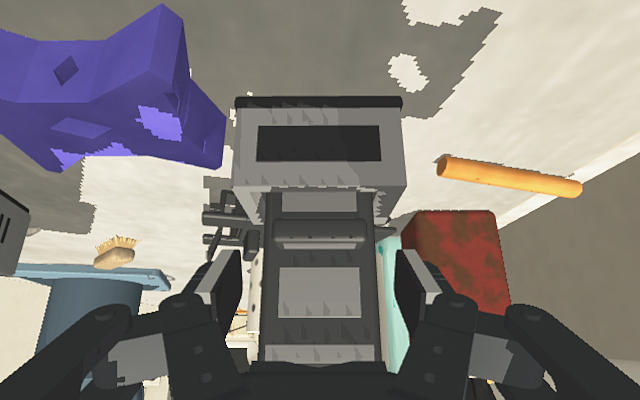

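The pack stands in the charger and the fingers are clear of it. I'll retreat.

>>> send_rows(steps="0 0 -0.08 0 0 0 0.5;0 0 -0.12 0 0 0 0.5;-0.05 0 -0.15 0 0 0 0.5;-0.15 0 -0.13 0 0 0 0.5;-0.2 0 -0.15 0 0 0 0.5;-0.25 0 -0.18 0 0 0 0.5;-0.25 0 -0.18 0 0 0 0.5;-0.25 0 -0.18 0 0 0 0.5;-0.2 0 -0.1 0 0 0 0.5;0 0 0 0 0 0 0.5;0 0 0 0 0 0 0.5")

```text
time_s: 30.27
eef_pos: [563.7, -214.3, 248.9]
ee_rot: [0.066, 0.883, 0.128, -0.447]
force: [-1.3, 0.2, 0.5]
width: 63.8
```

```bash
python3 st.py
python3 - <<'E'
from pk import *
im=get_image("wrist");cv2.imwrite("pics/w22.png",im[:,:,::-1])
x0,y0,x1,y1=330,110,470,215
im=get_image("top");crop(im,x0,y0,x1,y1,5,"pics/t22.png")
T0=now();T1=Tm(tool(16.5,0),[450,-190,330]);plan(T0,T1)
E
```

```text
[[ 5.68000e-01  2.85000e-01 -7.72000e-01  5.63743e+02]
 [ 1.66000e-01 -9.59000e-01 -2.31000e-01 -2.14268e+02]
 [-8.06000e-01  3.00000e-03 -5.92000e-01  2.48865e+02]] 63.82350396538796 [-0.29  0.91  0.74 -0.6   2.25  0.8 ] [-0.    0.04  0.05  0.01 -0.02  0.01] 30.2667
N 8 row -0.1686 -0.0691 -0.0273 0.0000 0.0589 0.0000
```

View pics/w22.png

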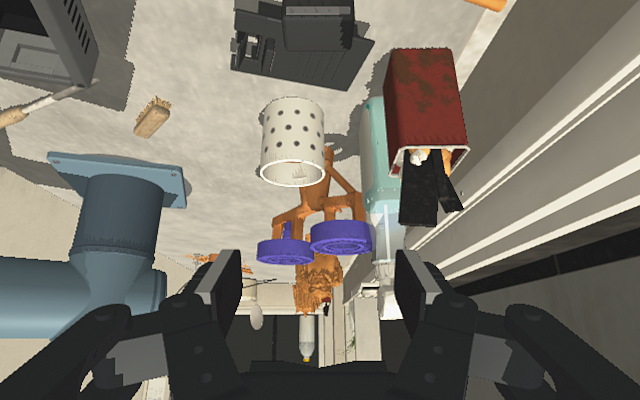

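View pics/t22.png

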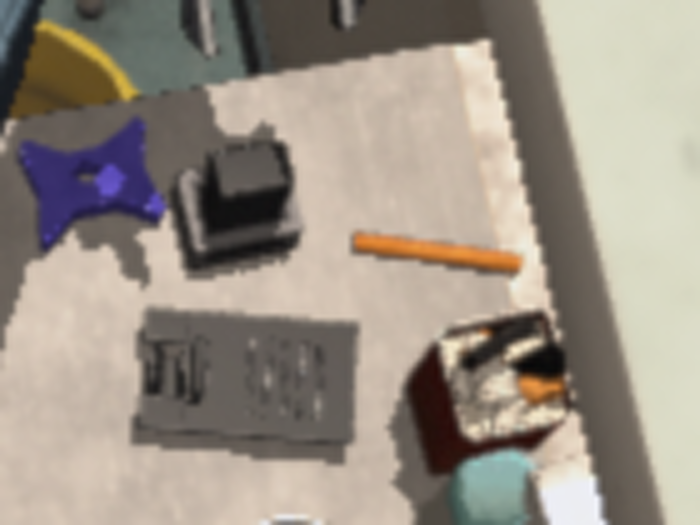

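The pack stands upright in the empty charger and the cover lies flat. I'll bring the tool vertical to measure the pack's height.

>>> send_rows(steps="-0.16 -0.06 -0.03 0 0.05 0 0.5;-0.16 -0.06 -0.03 0 0.05 0 0.5;-0.16 -0.06 -0.03 0 0.05 0 0.5;-0.16 -0.06 -0.03 0 0.05 0 0.5;-0.16 -0.06 -0.03 0 0.05 0 0.5;-0.16 -0.06 -0.03 0 0.05 0 0.5;-0.16 -0.06 -0.03 0 0.05 0 0.5;-0.16 -0.06 -0.03 0 0.05 0 0.5;-0.1 0 0 0 0.05 0 0.5;0 0 0 0 0 0 0.5;0 0 0 0 0 0 0.5;0 0 0 0 0 0 0.5")

```text
time_s: 31.37
eef_pos: [453.1, -196.9, 336.3]
ee_rot: [0.003, 0.989, 0.143, -0.021]
force: [-0.8, -0.7, -0.2]
width: 64.4
```

```bash
python3 st.py
python3 - <<'E'
from pk import *
C=cam("wrist");np.savez("w23.npz",R=C[1],t=C[2])
im=get_image("wrist");cv2.imwrite("pics/w23.png",im[:,:,::-1])
G=pack([546.8,-219.4,0],0)
for z in (40,104):
    pr=((-25,-33),(25,-33),(25,33),(-25,33)) if z==40 else ((-14,-22),(14,-22),(14,22),(-14,22))
    print(z,[proj(C,(G@np.r_[p,z,1])[:3]).round(1).tolist() for p in pr])
E
```

```text
[[ 9.58000e-01  2.84000e-01 -4.10000e-02  4.53123e+02]
 [ 2.84000e-01 -9.59000e-01 -1.20000e-02 -1.96894e+02]
 [-4.30000e-02 -0.00000e+00 -9.99000e-01  3.36311e+02]] 64.42725567677665 [-0.61  0.13  1.45 -0.03  1.59  0.67] [ 0.02  0.03 -0.02  0.    0.   -0.  ] 31.3667
40 [[387.2, 95.8], [389.9, 49.7], [331.4, 49.8], [331.0, 95.9]]
104 [[388.7, 86.5], [390.5, 56.2], [345.0, 56.3], [344.4, 86.6]]
```

View pics/w23.png

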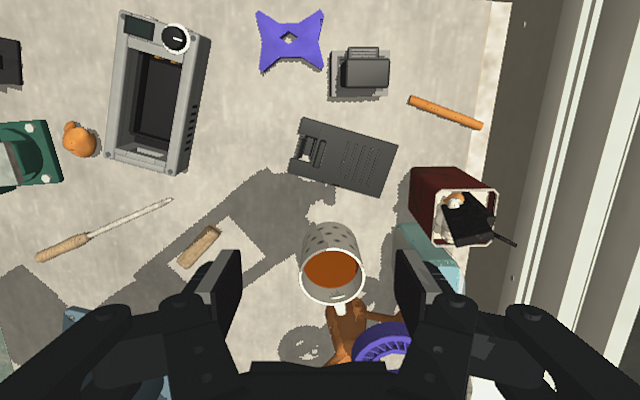

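Run:
```python
from h import *
im=cv2.imread("pics/w23.png")[:,:,::-1];crop(im,315,35,405,110,8,"pics/w23z.png")
```

```text
(no output)
```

View pics/w23z.png

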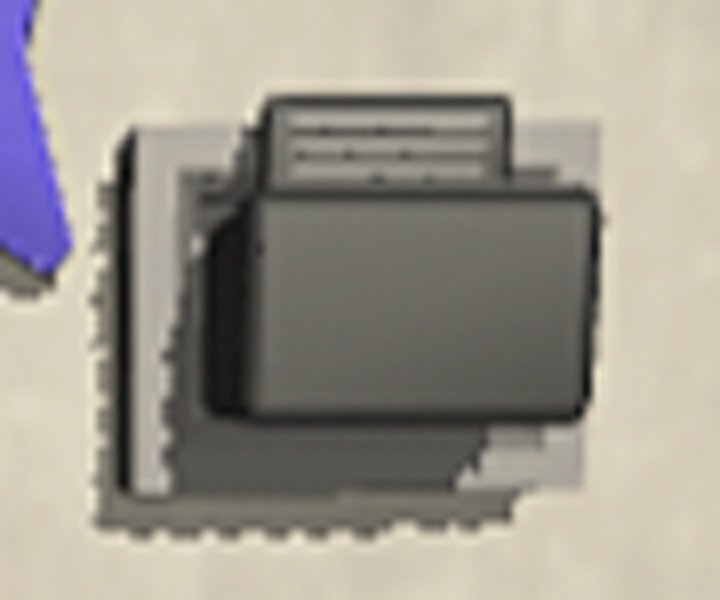

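Measured corners match a pack fully home at 104 mm to about 1.5 px. The cover, mug, lump, wax block and rod are undisturbed, so I'm handing in.

```bash
python3 -c "
from bench import *
print(read_state()['force'],finish_job())"
```

```text
the job is handed in; nothing more can be done
[-0.14300362 -1.02755086 -0.37350129] None
```

The job is handed in after about 31 s of robot time, well within the 72 s limit. `finish_job` gives no verdict, so what follows rests on my own checks.

**What I did**
- **Cover:** I squeezed the snap tab against the ridge, swung the cover up 0.28 rad, then drew it back and up. It is laid outer side up on open bench to the right of the unit. The highest tool force I read was about 16 N, when setting the cover down on the bench.
- **Pack:** I lifted it out by its rib and laid it on the bench. I regripped it across its 44 mm width, turned it upright and lowered it into the empty charger until it bottomed at about 13 N, with no earlier contact with the charger.

**Last checks**
- **Pack seating:** The final wrist picture puts the pack's top within about 1.5 px (roughly 1.5 mm) of where a fully seated pack should be. At bottom contact the arm pose read the pack centre at 58.5 mm rather than 57 mm. I take that as about 1 mm of error in how the pack sat in the grip. Even taken literally, the foot would be 28.5 mm deep, against the 26 mm needed.
- **Cover:** It looked flat and outer side up in the pictures; I did not measure its tilt.
- **Other objects:** By eye, the mug, wax block, lump and rod had not moved. I did not look closely at the other charger with its spare pack after the start; the arm stayed away from it.
- **Small disagreement:** The top camera put the charger about 1 px (around 3 mm) from the wrist camera's position. I trusted the wrist camera, and the pack went in without touching the sides.
- **Change from the task text:** I regripped the pack at a 36° lean instead of 45°, because joint 3 was close to its limit.

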